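# Seat the sprung test bar between the end cups of the run-out stand

### The arm

A 6-joint arm with a two-finger parallel gripper is mounted at the origin on the work surface. World frame = base frame: x ahead of the robot, y to its left, z up, the work surface at z = 0. Lengths are in m, angles in rad, forces in N, time in s.
With the tool pointing down it reaches from about 0.425 to 0.95 m from the base axis. Payload 3.5 kg.
Tool frame: the origin (TCP) lies at the very end of the fingers, on their centre line; the grasp point (between the pads) lies 19 mm behind it; x points along the fingers, z is the direction in which the jaws open and shut, and the axes are right-handed (so a half turn about x gives the same grasp; the last joint's range is limited). The gripper opens to 85 mm and grips with 20 to 120 N. Pads are 22 mm wide; open, the fingers measure 114 mm over their backs; the gripper's body (76 mm by 85 mm) begins 54 mm behind the grasp point. The pads swing forward as they close: fully open they stand 13 mm farther back than shut.
Start: joints at [-1.329, 0.286, 1.577, -0, 1.279, -0.15], TCP at [0.258, -0.624, 0.205] pointing down, gripper open.
Joint ranges: [-2.77, 2.77], [-0.9, 2.22], [0.21, 2.48], [-1.53, 4.67], [0.24, 2.81], [-2.84, 2.84]. Speed limits (rad/s): [2.79, 2.79, 3.14, 3.14, 3.14, 3.14].

### API

Orientations are given as a unit quaternion [x, y, z, w].
In Python, from plant import ctrl, cams gives the robot as it stands.
- The arm moves only by the tool play_rows, never from a script. Its argument "rows" is a list of rows, each a list of 3 entries, a list of its own where there are three numbers: the opening in per cent of the stroke, from 0 (shut) to 100 (fully open), then the shift along the tool's x, y, z in units of 0.3 m (1.0 is 0.3 m), then the turn, a rotation vector about the tool's x, y, z in units of pi/2 rad (1.0 is pi/2 rad). A call has 1 to 10 rows; each row is the pose to reach, as a shift and turn from the pose commanded when the call began, along the tool's axes at that moment; what a row does not reach only later rows make up. A row lasts 1/12 s, in which the tool goes at most 41.7 mm and 7.16 degrees, less where a joint would pass 70% of its speed; a pose out of reach is approached as far as the arm can. A call with a number of a shift or a turn outside -1 to 1 is refused whole. A call with a gripper value outside its range is refused whole. The fingers move at their own pace and stop on an object; "force" is the grip in N (left out, the last holds). Time passes only in rows, so rows that repeat a pose let the fingers close. It gives the time, the measured TCP pose, the force and the opening at its end, in the units of the state.
- ctrl.get_state(): the state, without advancing time (a new reading comes with each control period).
- cams.read_camera(name): name is "scene" or "side" or "wrist"; returns a dict with "color" (420x560x3 uint8, red, green, blue), "fx", "fy", "cx", "cy" (pixels), "view" (4x4, takes a point from world to camera coordinates). Camera axes: x right, y down, z forward; pixel columns grow to the right and rows downward; lengths in m; the calibration is good to about 2 mm. A picture is of the moment at which its call begins. There is no depth.
- ctrl.sign_off(): hands the job in, once; it reports no verdict.
The state is a dict: "time": time; "qpos": joint angles; "dq": joint speeds; "joint_efforts": joint torques, N m; "eef_pos": TCP position; "tcp_rot": TCP orientation; "contact_force": force on the tool from outside, world axes, zero at the start; "wrist_torque": the same for the moment, N m; "opening": opening from 0.0 (shut) to 1.0 (fully open).
Only numpy, scipy, OpenCV 4.12 (cv2) and the standard library are available. Lean on these libraries where they do the work, as an engineer would, in place of code of your own. Each camera call takes 0.05 s, during which the arm holds its last target. There are 200 camera calls.

### The job

Take the spring-loaded test bar out of its cradle and fit it between the two end cups of the green stand: sprung brass end into the red cup first, press the bar endways to push the loose cup yoke to its stop and squeeze the spring until the steel nose clears the grey cup, swing it level, then let the nose come home into the grey cup and release it. Work gently by feel - ramming the plunger hard against its stop or knocking either cup spoils the bar - and leave the other things on the bench where they are.

Things in the scene. Friction and masses are not known exactly. Their poses are not given: they have to be found in the camera images.
- bar: Sprung test bar, 0.3 kg: steel barrel 28 mm diameter, 110 mm long, dark 36 mm grip band at its middle, red band at the sprung end. Origin on the axis mid-barrel; its x axis runs along the bar to the fixed steel nose. Free length over both tips 154 mm.
- plunger_tip (a point): Outermost point of the brass plunger (12 mm diameter, round tip) at the bar's -x end, on the axis; it moves with the plunger. 85 mm from the bar's origin when free. The spring pushes it out with 4 N plus 0.6 N per mm of compression; travel 16.5 mm (14 N), then a hard stop. Over 25 N on a cup (40 N on both together) harms it.
- nose_tip (a point): Outermost point of the fixed steel nose (12 mm diameter, round tip), on the axis, 69 mm from the bar's origin in +x.
- stand: Green bed plate of the run-out stand, 260 x 70 x 18 mm, fixed. Origin at the centre of its underside. A steel yoke with both cups floats on it: pushed with about 2 to 3 N it slides along the bed's long axis (its x) up to 22 mm, and stays where left; it starts anywhere in that range, 6 mm or more short of its stop at the red end. Cup axis 63 mm above the bench.
- yoke: Steel yoke plate with both end cups, floating on the bed; its x axis is the cup axis, from red to grey. Origin under the plate, 10 mm from midway between the cups towards grey, 18 mm above the bench. Each cup is a double-ended short tube 22 mm long, 24 mm outer diameter flaring to 29 mm at the mouths, on a post with a foot 46 mm wide; cup centres 154 mm apart.
- cup_red_c (a point): Centre of the red cup, on the cup axis. On each side a mouth lies 11 mm and the flat floor of the bore 3 mm from it: bore 8 mm deep, 16 mm diameter inside, flaring to about 20 mm at the mouth. The plunger goes first, on to the floor of the bore facing the grey cup. A tilt of about 14 degrees (at most 20) carries nose and barrel over the grey cup.
- cup_grey_c (a point): Centre of the grey cup, on the cup axis; bores as in the red one. The nose belongs on the floor of the bore facing the red cup. For it to pass down in front of this cup the plunger must be compressed by 14 mm (12.4 N), which the yoke resists only once it is at its red-end stop; with both ends seated 6 mm of compression remain (7.6 N).
- cradle: Fixed wooden cradle, base 120 x 70 x 10 mm, origin at the centre of its underside. Two black V saddles, 12 mm thick, 44 mm either side of the middle, hold the bar along the cradle's x axis, bar axis 46 mm above the bench; the 76 mm between the saddles are free for fingers.
- cradle_seat (a point): Point on the axis of a bar lying in the cradle, midway between the saddles, 46 mm above the bench
- parts_cup: Open blue cup, 72 mm wide at the rim, 70 mm high, standing loose; origin at its underside. Leave alone
- chuck_key: Steel T-shaped chuck key lying loose, 110 mm long with a 100 mm cross bar, about 16 mm high. Leave alone
- gauge_box: Closed wooden gauge box, 60 x 50 x 26 mm, loose; origin at the centre of its underside. Leave alone
There are look-alikes about, which are no part of the job. What is meant by the bar is not blue, orange or purple, and is the larger of those in its own colour.

How it is judged:
On the way, in this order (a step that is already met when the one before it is completed fails the run):
1. the bar is lifted out of the cradle (distance between bar and cradle_seat above 0.04 m), for 0.1 s.
2. the brass plunger touches the floor of the red cup's bore while the nose is still out of the grey cup (distance between plunger_tip and cup_red_c below 0.007 m and distance between nose_tip and cup_grey_c above 0.01 m), for 0.1 s.
At the end, for the whole second after the job is handed in: The plunger tip is within 6.5 mm of the centre of the red cup and the nose tip within 6.5 mm of the centre of the grey cup (both ends on the floors of the facing bores), the bar at rest (under 20 mm/s) and released (distance between plunger_tip and cup_red_c below 0.0065 m and distance between nose_tip and cup_grey_c below 0.0065 m and linear speed of bar below 0.02 m/s); the robot touches nothing.
It fails at once if more than 25 N between the bar and the cups or yoke while the nose is still out of the grey cup (contact force between bar and yoke above 25 N and distance between nose_tip and cup_grey_c above 0.009 m).
It fails at once if more than 40 N between the bar and the yoke, both cups added up (contact force between bar and yoke above 40 N).
It fails at once if a bystander is moved more than 15 mm (distance of any of parts_cup, chuck_key, gauge_box from where it was at the start of the episode above 0.015 m).
It also fails if it takes over 54 s, if anything falls off the work surface, if the arm or the gripper's body presses on something with over 40 N, if the wrist force passes 120 N, or if a joint passes its speed limit or range.

## Working session

There is one attempt and no reset: what is moved stays moved. The work goes in short steps, Python scripts to look and compute and a tool call to move; the robot and the scene stay as the last step left them, time stands still between calls to the robot, and variables do not carry over. Pictures are saved under pics/ and viewed, about 8 in all and at most 12, crops included, and the job is handed in when it is done.

Besides the shell and the picture viewer there is one more tool, called by a JSON object that holds its "method" and its "body". play_rows: Moves the arm, as the interface text tells. Shifts and turns lie within -1 to 1; 1 stands for 0.3 m of shift or pi/2 rad of turn. Its arguments: {"type":"object","properties":{"rows":{"type":"array"},"force":{"type":"number"}},"required":["rows"]}

```bash
ls; mkdir -p pics
python3 - <<'E'
from plant import ctrl,cams
import cv2,numpy as np,pickle
s=ctrl.get_state();print({k:np.round(v,4).tolist() for k,v in s.items()})
for n in ["scene","side","wrist"]:
    c=cams.read_camera(n);pickle.dump(c,open(f"pics/{n}0.pkl","wb"))
    cv2.imwrite(f"pics/{n}0.png",c["color"][:,:,::-1]);print(n,c["fx"],c["cx"],c["cy"],np.round(c["view"],3).tolist())
a=cv2.imread("pics/scene0.png");b=cv2.imread("pics/side0.png")
E
```

```text
pics
{'time': 0.0, 'qpos': [-1.329, 0.2872, 1.5782, -0.0, 1.2786, -0.15], 'dq': [0.0002, 0.0003, -0.0017, 0.0019, -0.0007, -0.0003], 'joint_efforts': [-0.0017, -40.5985, -29.2629, -0.0002, 0.0058, 0.0], 'eef_pos': [0.2576, -0.6231, 0.204], 'tcp_rot': [0.3937, 0.5884, -0.3925, 0.5871], 'contact_force': [-0.38, -1.011, 0.1483], 'wrist_torque': [0.0449, 0.0058, 0.0009], 'opening': 0.9992}
scene 411.9208221198699 276.1009556176998 206.68417769515068 [[0.816, 0.578, 0.008, -0.425], [0.498, -0.696, -0.518, -0.271], [-0.293, 0.427, -0.856, 1.118], [0.0, 0.0, 0.0, 1.0]]
side 391.8850537456298 276.96834939954067 200.56590129158403 [[-0.892, -0.451, 0.015, 0.46], [-0.33, 0.63, -0.703, 0.225], [0.308, -0.632, -0.711, 0.709], [0.0, 0.0, 0.0, 1.0]]
wrist 339.02887603031576 277.9687325905251 211.27866388097962 [[0.382, -0.924, -0.002, -0.674], [-0.873, -0.361, 0.327, -0.042], [-0.303, -0.123, -0.945, 0.381], [0.0, 0.0, 0.0, 1.0]]
```

View pics/scene0.png

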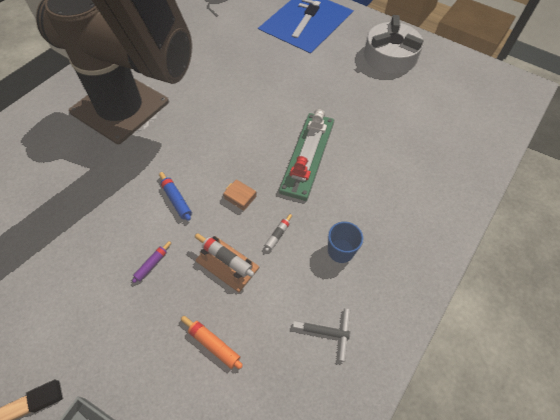

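View pics/side0.png

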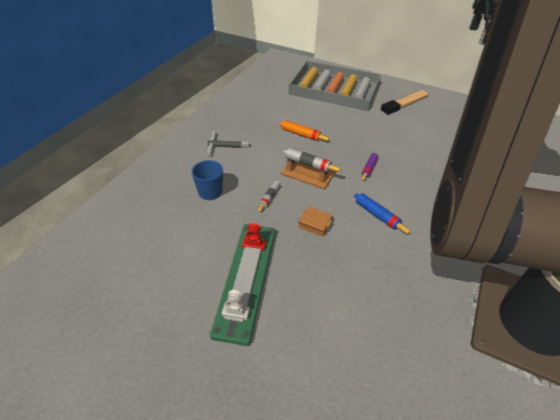

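The scene picture shows these bar-like things: steel bar in the cradle (228,257), small steel one (279,233), blue (177,198), orange (213,343) and purple (150,263). By the description it is the steel one in the cradle, being the larger steel one. The stand is at about (308,155), red cup (301,167), grey cup (318,120). In the side view the bar is at (312,161), red cup (254,236), grey cup (236,303). Next, close crops with pixel grids.

```bash
cat > crop.py <<'E'
import cv2
def crop(src,x0,y0,w,h,k,step=10):
    im=cv2.imread(src)[y0:y0+h,x0:x0+w]
    im=cv2.resize(im,None,fx=k,fy=k,interpolation=cv2.INTER_CUBIC)
    for x in range((x0//step+1)*step,x0+w,step):
        cv2.line(im,((x-x0)*k+k//2,0),((x-x0)*k+k//2,4),(0,255,255),1)
        cv2.putText(im,str(x),((x-x0)*k-8,14),0,.35,(0,255,255),1)
    for y in range((y0//step+1)*step,y0+h,step):
        cv2.line(im,(0,(y-y0)*k+k//2),(4,(y-y0)*k+k//2),(0,255,255),1)
        cv2.putText(im,str(y),(6,(y-y0)*k+6),0,.35,(0,255,255),1)
    return im
E
python3 - <<'E'
from crop import crop;import cv2,numpy as np
a=np.hstack([crop("pics/scene0.png",185,225,80,60,5),crop("pics/side0.png",272,135,76,60,5)])
b=np.hstack([crop("pics/scene0.png",272,100,70,105,3),crop("pics/side0.png",205,215,90,105,3)])
b=cv2.copyMakeBorder(b,0,max(0,0),0,a.shape[1]-b.shape[1],0)
o=np.vstack([a,b])[:600];print(o.shape);cv2.imwrite("pics/c1.png",o)
E
```

```text
(600, 780, 3)
```

View pics/c1.png

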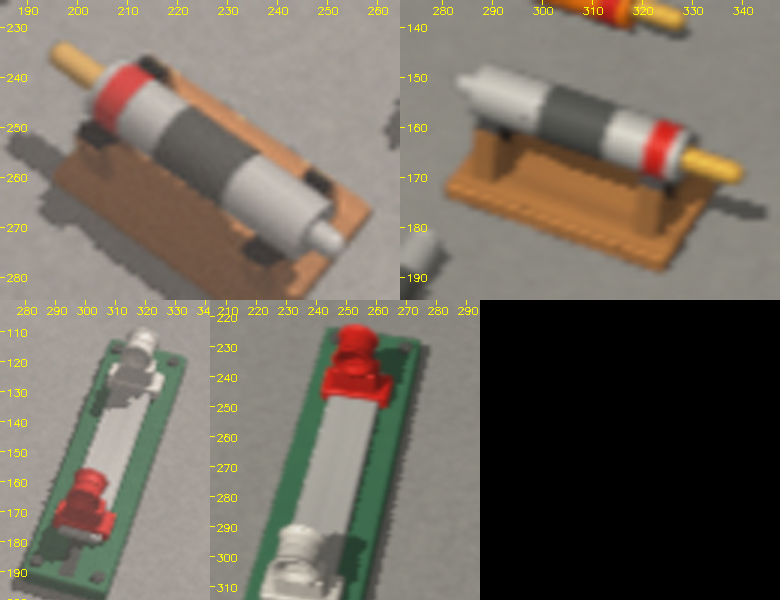

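```bash
cat > tri.py <<'E'
import numpy as np,pickle
def ray(c,uv):
    V=np.array(c["view"]);R=V[:3,:3];t=V[:3,3]
    d=R.T@np.array([(uv[0]-c["cx"])/c["fx"],(uv[1]-c["cy"])/c["fy"],1]);return -R.T@t,d/np.linalg.norm(d)
def tri(*cu):
    A=np.zeros((3,3));b=np.zeros(3);L=[]
    for c,u in cu:
        o,d=ray(c,u);P=np.eye(3)-np.outer(d,d);A+=P;b+=P@o;L.append((o,P))
    x=np.linalg.solve(A,b);return x,max(np.linalg.norm(P@(x-o)) for o,P in L)
def proj(c,p):
    q=np.array(c["view"])@np.append(p,1);return np.array([c["fx"]*q[0]/q[2]+c["cx"],c["fy"]*q[1]/q[2]+c["cy"]])
def plane(c,uv,z):
    o,d=ray(c,uv);return o+d*(z-o[2])/d[2]
load=lambda n:pickle.load(open(f"pics/{n}.pkl","rb"))
E
python3 - <<'E'
from tri import *
s=load("scene0");d=load("side0")
P={}
for n,a,b in [("plung",(195.5,234.5),(340.2,169.2)),("nose",(253.5,273.5),(283.4,151.6)),("band",(226.3,257.2),(306.8,158.5)),("red",(301.3,162.3),(254,229.3)),("grey",(318.7,116),(234,297.7))]:
    x,e=tri((s,a),(d,b));P[n]=x;print(n,x.round(4),round(e,4))
print(np.linalg.norm(P["plung"]-P["nose"]),np.linalg.norm(P["red"]-P["grey"]))
for a,b in (("plung","nose"),("red","grey")):
    v=P[b]-P[a];print(a,b,np.degrees(np.arctan2(v[1],v[0])),np.degrees(np.arcsin(v[2]/np.linalg.norm(v))))
for c in (s,d): print("cam",-np.array(c["view"])[:3,:3].T@np.array(c["view"])[:3,3])
E
```

```text
plung [ 0.4453 -0.1897  0.0466] 0.0015
nose [ 0.5961 -0.1887  0.0449] 0.0022
band [ 0.5315 -0.1918  0.0453] 0.0002
red [0.528  0.0842 0.0669] 0.0028
grey [0.4839 0.2309 0.0645] 0.0017
0.15087242049029492 0.15318796104485483
plung nose 0.4081367038455635 -0.6398028382277369
red grey 106.71763274613323 -0.878949803851426
cam [ 0.81027067 -0.42010574  0.81967723]
cam [0.26654157 0.51447577 0.655409  ]
```

```bash
cat > rel.py <<'E'
import numpy as np
from scipy.spatial.transform import Rotation as R
from plant import ctrl
def down(yaw,tilt=0):
    """tool x down, tool z at yaw+90 (jaws across a bar with heading yaw); tilt raises the heading end"""
    h=np.array([np.cos(yaw),np.sin(yaw),0]);x=np.array([0,0,-1.]);z=np.cross([0,0,1.],h)
    M=np.column_stack([x,np.cross(z,x),z]);return R.from_rotvec(-tilt*z)*R.from_matrix(M)
def state():
    s=ctrl.get_state();return s,np.array(s["eef_pos"]),R.from_quat(s["tcp_rot"])
def rel(p,r,show=True):
    s,p0,r0=state();d=r0.inv().apply(np.array(p)-p0);w=(r0.inv()*r).as_rotvec()
    print("shift",(d/.3).round(4).tolist(),"turn",(w/(np.pi/2)).round(4).tolist(),"| mm",(d*1e3).round(1),"deg",np.degrees(w).round(1));return d/.3,w/(np.pi/2)
E
python3 - <<'E'
from rel import *;from tri import *
w=load("wrist0");s,p,r=state()
V=w["view"];Rc=V[:3,:3].T;c=-Rc@V[:3,3]
print("tool axes cols\n",r.as_matrix().round(3));print("cam in tool",r.inv().apply(c-p).round(4));print("cam axes in tool (cols)\n",(r.as_matrix().T@Rc).round(3))
sc=load("scene0")
for n,uv,z in [("box",(240,192),.026),("pcup",(344,230),.07),("key",(335,330),.01),("small",(279,233),.02)]: print(n,plane(sc,uv,z).round(3))
for yaw in (0,np.pi): 
    a=(r.inv()*down(yaw)).as_rotvec();print(yaw,a.round(3))
for yaw in (1.862,1.862-np.pi):
    a=(r.inv()*down(yaw)).as_rotvec();print(yaw,a.round(3))
E
```

```text
tool axes cols
 [[-0.     0.924  0.382]
 [ 0.002  0.382 -0.924]
 [-1.     0.    -0.002]]
cam in tool [-0.1677  0.0849 -0.0002]
cam axes in tool (cols)
 [[ 0.    -0.327  0.945]
 [-0.    -0.945 -0.327]
 [ 1.    -0.    -0.   ]]
box [ 0.448 -0.041  0.026]
pcup [ 0.699 -0.011  0.07 ]
key [ 0.788 -0.179  0.01 ]
small [ 0.58  -0.073  0.02 ]
0 [-2.75  -0.    -0.003]
3.141592653589793 [ 0.392 -0.002  0.   ]
1.862 [ 1.671e+00 -2.000e-03  1.000e-03]
-1.279592653589793 [-1.47e+00 -1.00e-03 -2.00e-03]
```

```bash
cat >> rel.py <<'E'
def tool(yaw,tilt=0):
    """tool x down, y along bar heading yaw, nose raised by tilt (deg)"""
    h=np.array([np.cos(np.radians(yaw)),np.sin(np.radians(yaw)),0]);x=np.array([0,0,-1.])
    return R.from_matrix(np.column_stack([x,h,np.cross(x,h)]))*R.from_rotvec([0,0,np.radians(tilt)])
E
python3 - <<'E'
from rel import *
rel([.395,-.4,.22],tool(11));rel([.53,-.19,.2],tool(0))
E
```

```text
shift [-0.0511, 0.7074, -0.5132] turn [0.1272, -0.0012, -0.0001] | mm [ -15.3  212.2 -154. ] deg [11.4 -0.1 -0. ]
shift [0.0166, 1.3906, -0.9882] turn [0.2494, -0.0012, 0.0001] | mm [   5.   417.2 -296.5] deg [22.4 -0.1  0. ]
```

{"method": "play_rows", "body": {"rows": [[60,[-0.05,0.14,-0.1],[0.05,0,0]],[60,[-0.05,0.28,-0.2],[0.1,0,0]],[60,[-0.05,0.41,-0.3],[0.15,0,0]],[60,[-0.05,0.54,-0.39],[0.2,0,0]],[60,[-0.05,0.67,-0.48],[0.25,0,0]],[60,[-0.05,0.8,-0.57],[0.25,0,0]],[60,[-0.05,0.92,-0.66],[0.25,0,0]],[60,[-0.05,1,-0.74],[0.25,0,0]]], "force": 60}}

```text
time: 0.82
eef_pos: [0.4314, -0.3391, 0.2202]
tcp_rot: [0.5, 0.5, -0.5, 0.5]
contact_force: [1.3, -0.8, 0.5]
opening: 0.6
```

Run:
```python
from rel import *
rel([.53,-.19,.2],tool(0))
rel([.506,.158,.2],tool(106.7))
```

```text
shift [0.0674, 0.3282, -0.4973] turn [-0.0007, -0.0001, -0.0001] | mm [  20.2   98.5 -149.2] deg [-0.1 -0.  -0. ]
shift [0.0675, 0.2468, -1.6572] turn [-1.1863, 0.0, -0.0001] | mm [  20.3   74.  -497.2] deg [-106.8    0.    -0. ]
```

{"method": "play_rows", "body": {"rows": [[60,[0.02,0.08,-0.12],[0,0,0]],[60,[0.04,0.16,-0.24],[0,0,0]],[60,[0.06,0.24,-0.36],[0,0,0]],[60,[0.07,0.32,-0.48],[0,0,0]],[60,[0.07,0.33,-0.5],[0,0,0]],[60,[0.07,0.33,-0.5],[0,0,0]]]}}

```text
time: 1.32
eef_pos: [0.5308, -0.1876, 0.1985]
tcp_rot: [0.499, 0.502, -0.499, 0.5]
contact_force: [-0.4, -0.3, 0.7]
opening: 0.604
```

Run:
```python
from rel import *
from plant import cams
import cv2,pickle
c=cams.read_camera("wrist");pickle.dump(c,open("pics/wbar.pkl","wb"));cv2.imwrite("pics/wbar.png",c["color"][:,:,::-1])
rel([.506,.03,.2],tool(70));rel([.506,.158,.2],tool(106.7))
```

```text
shift [-0.0036, -0.0784, -0.7317] turn [-0.7761, -0.0006, 0.0005] | mm [  -1.1  -23.5 -219.5] deg [-69.9  -0.1   0. ]
shift [-0.0035, -0.0773, -1.1583] turn [-1.1839, -0.0008, 0.0003] | mm [  -1.   -23.2 -347.5] deg [-1.066e+02 -1.000e-01  0.000e+00]
```

{"method": "play_rows", "body": {"rows": [[60,[0,-0.01,-0.1],[-0.07,0,0]],[60,[0,-0.02,-0.2],[-0.15,0,0]],[60,[0,-0.03,-0.3],[-0.22,0,0]],[60,[0,-0.04,-0.4],[-0.3,0,0]],[60,[0,-0.05,-0.5],[-0.37,0,0]],[60,[0,-0.06,-0.6],[-0.45,0,0]],[60,[0,-0.06,-0.7],[-0.52,0,0]],[60,[0,-0.07,-0.8],[-0.6,0,0]],[60,[0,-0.07,-0.9],[-0.67,0,0]],[60,[0,-0.07,-1],[-0.75,0,0]]]}}

```text
time: 2.2
eef_pos: [0.509, 0.1087, 0.1996]
tcp_rot: [0.137, 0.693, -0.137, 0.694]
contact_force: [0.6, 0.6, 0.1]
opening: 0.601
```

Run:
```python
from rel import *
h=np.array([np.cos(np.radians(16.7)),np.sin(np.radians(16.7)),0])
rel(np.array([.506,.158,.2])+.04*h,tool(106.7));rel(np.array([.506,.158,.2])-.05*h,tool(106.7))
```

```text
shift [-0.0013, 0.2322, 0.0318] turn [-0.4343, 0.0003, 0.0004] | mm [-0.4 69.7  9.5] deg [-39.1   0.    0. ]
shift [-0.0014, 0.0431, -0.2011] turn [-0.4343, 0.0003, 0.0004] | mm [ -0.4  12.9 -60.3] deg [-39.1   0.    0. ]
```

{"method": "play_rows", "body": {"rows": [[60,[0,0.08,0.01],[-0.08,0,0]],[60,[0,0.16,0.02],[-0.16,0,0]],[60,[0,0.23,0.03],[-0.24,0,0]],[60,[0,0.23,0.03],[-0.32,0,0]],[60,[0,0.23,0.03],[-0.39,0,0]],[60,[0,0.23,0.03],[-0.434,0,0]],[60,[0,0.23,0.03],[-0.434,0,0]],[60,[0,0.23,0.03],[-0.434,0,0]]]}}

```text
time: 2.87
eef_pos: [0.5441, 0.1679, 0.1994]
tcp_rot: [-0.1, 0.7, 0.1, 0.7]
contact_force: [0.6, -0.2, 0.3]
opening: 0.602
```

Run:
```python
from rel import *
from plant import cams
import cv2,pickle
c=cams.read_camera("wrist");pickle.dump(c,open("pics/wst1.pkl","wb"));cv2.imwrite("pics/wst1.png",c["color"][:,:,::-1])
```

{"method": "play_rows", "body": {"rows": [[60,[0,0,-0.1],[0,0,0]],[60,[0,0,-0.2],[0,0,0]],[60,[0,0,-0.3],[0,0,0]],[60,[0,0,-0.3],[0,0,0]],[60,[0,0,-0.3],[0,0,0]]]}}

```text
time: 3.33
eef_pos: [0.4568, 0.1431, 0.1994]
tcp_rot: [-0.101, 0.7, 0.101, 0.7]
contact_force: [0.0, 0.7, -0.9]
opening: 0.603
```

Run:
```python
from rel import *
from plant import cams
from crop import crop
import cv2,pickle
c=cams.read_camera("wrist");pickle.dump(c,open("pics/wst2.pkl","wb"));cv2.imwrite("pics/wst2.png",c["color"][:,:,::-1])
a=np.vstack([np.hstack([cv2.resize(cv2.imread(f"pics/{n}.png"),(400,300),interpolation=cv2.INTER_AREA) for n in p]) for p in (("wst1","wst2"),("wbar","scene0"))])
cv2.imwrite("pics/v4.png",a)
```

```text
(no output)
```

View pics/v4.png

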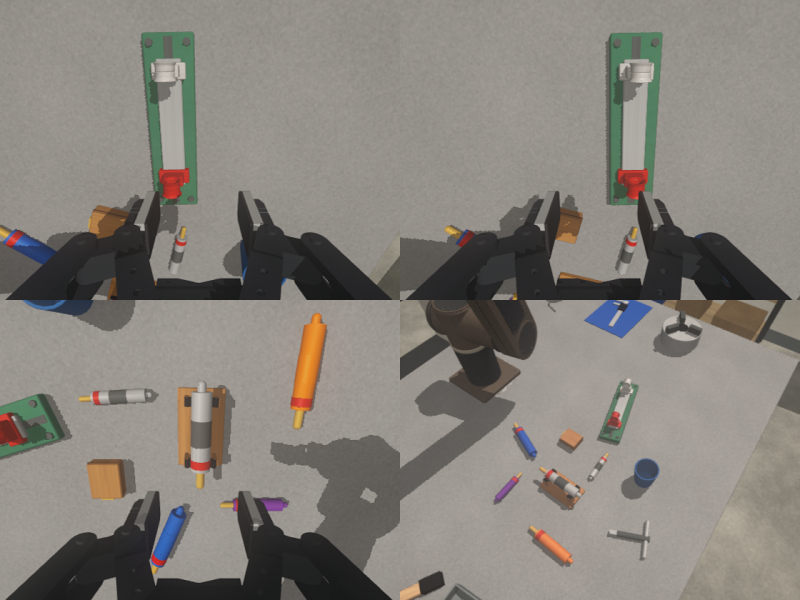

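The wrist views show the stand whole. In wst1 (full-resolution pixels) grey is at about (235,98) and red at (242,256); in wst2 grey is at (330,98) and red at (325,256). In wbar the cradle bar has its nose at (283,116) and plunger at (281,259), sprung end towards the robot. It is clearly larger than the small steel one. Next, one close crop of the cups and bar.

Run:
```python
from crop import crop;import cv2,numpy as np
p=lambda im,h,w:cv2.copyMakeBorder(im,0,h-im.shape[0],0,w-im.shape[1],0)
a=np.hstack([crop("pics/wst1.png",210,75,50,42,5),crop("pics/wst2.png",304,75,50,42,5)])
b=np.hstack([crop("pics/wst1.png",215,230,50,50,5),crop("pics/wst2.png",300,230,50,50,5)])
l=np.vstack([a,b]);r=crop("pics/wbar.png",245,105,75,160,3)
H=max(l.shape[0],r.shape[0]);o=np.hstack([p(l,H,l.shape[1]),p(r,H,r.shape[1])]);print(o.shape);cv2.imwrite("pics/c5.png",o)
```

```text
(480, 725, 3)
```

View pics/c5.png

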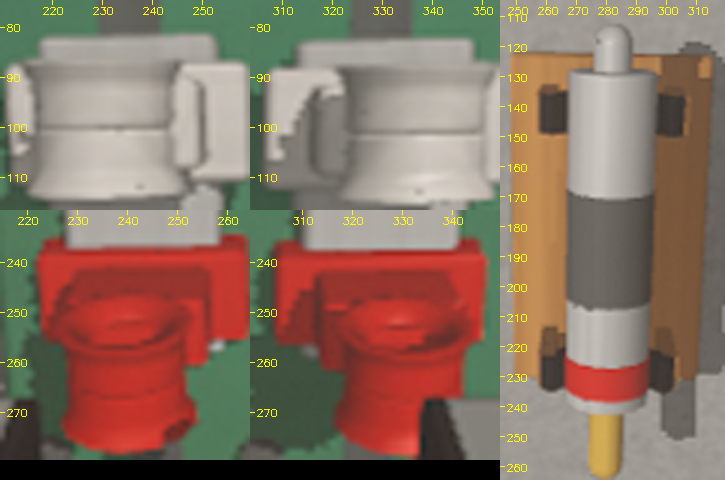

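Run:
```python
from tri import *
from scipy.optimize import least_squares
s=load("scene0");d=load("side0");w=load("wbar");A=load("wst1");B=load("wst2")
T=[]
for n,a,b,c in [("plung",(195.2,234.2),(340,169),(279.6,264.3)),("nose",(253.3,273.2),(283.2,151.3),(282.3,112.6)),("band",(226,256.9),(306.5,158.2),(281.4,188.6))]:
    x,e=tri((s,a),(d,b),(w,c));T.append(x);print(n,x.round(4),round(e,4),"wrist only at z46",plane(w,c,.046).round(4))
v=T[1]-T[0];print("len",np.linalg.norm(v),"yaw",np.degrees(np.arctan2(v[1],v[0])))
th=np.linspace(0,2*np.pi,120)
def rim(c,ctr,ax,side,off):
    lat=np.cross([0,0,1],ax);P=ctr+ax*off+14.5e-3*(np.cos(th)[:,None]*lat+np.sin(th)[:,None]*np.array([0,0,1.]))
    q=np.array([proj(c,p) for p in P]);return dict(l=q[:,0].min(),r=q[:,0].max(),t=q[:,1].min(),b=q[:,1].max())[side]
# (cam, cup, rim offset along axis, side, pixel)
O=[(A,1,11,'l',216.2),(A,1,11,'r',246.4),(A,1,-11,'l',215.6),(A,1,-11,'r',247.2),(A,1,-11,'b',114.4),(A,1,11,'t',87.2),
(B,1,11,'l',322.6),(B,1,11,'r',351.1),(B,1,-11,'l',321.7),(B,1,-11,'r',353),(B,1,-11,'b',115.2),(B,1,11,'t',87.6),
(A,0,11,'l',224.2),(A,0,11,'r',252),(A,0,11,'t',246.4),(A,0,11,'b',257.9),(A,0,-11,'l',227),(A,0,-11,'b',278),
(B,0,11,'l',317.2),(B,0,11,'r',346.6),(B,0,11,'t',247),(B,0,11,'b',258),(B,0,-11,'l',316.6),(B,0,-11,'b',278.6)]
def f(p):
    ax=np.array([np.cos(p[3]),np.sin(p[3]),0]);m=np.array(p[:3])
    return np.array([rim(c,m+ax*(.077 if k else -.077),ax,sd,o*1e-3)-u for c,k,o,sd,u in O])
for loss in ("linear","soft_l1"):
    r=least_squares(f,[.506,.158,.063,1.862],x_scale=[.01,.01,.01,.1],loss=loss);print(r.x.round(4),np.degrees(r.x[3]).round(2));print(f(r.x).round(1))
ax=np.array([np.cos(r.x[3]),np.sin(r.x[3]),0]);print("red",r.x[:3]-.077*ax,"grey",r.x[:3]+.077*ax)
for k in (-1,1):
  for c in (s,d): print(proj(c,r.x[:3]+k*.077*ax).round(1))
```

```text
plung [ 0.4454 -0.1894  0.0473] 0.0012 wrist only at z46 [ 0.4451 -0.1891  0.046 ]
nose [ 0.5974 -0.1896  0.0457] 0.0024 wrist only at z46 [ 0.5993 -0.1908  0.046 ]
band [ 0.5304 -0.191   0.0471] 0.0022 wrist only at z46 [ 0.5279 -0.1904  0.046 ]
len 0.15200355682265812 yaw -0.06937213070916701
[0.5066 0.159  0.0607 1.8692] 107.1
[-2.9  1.4 -0.3  1.7  0.6 -0.5 -2.2  3.9 -2.   0.4  0.7 -0.   1.1  2.5
 -1.2  0.1 -0.3  0.2 -1.1 -1.1 -1.2  0.7 -1.   0.3]
[0.5067 0.1592 0.0611 1.871 ] 107.2
[-3.   1.3 -0.4  1.7  0.5 -0.8 -2.2  4.  -1.9  0.6  0.5 -0.2  1.3  2.8
 -1.1  0.2 -0.   0.3 -0.8 -0.7 -1.1  0.7 -0.6  0.3]
red [0.529442   0.08567125 0.06111611] grey [0.48390143 0.23278365 0.06111611]
[300.8 163.6]
[251.7 231.5]
[318.3 116.5]
[232.5 299.7]
```

Run:
```python
from rel import *
rel([.505,-.09,.18],tool(27));rel([.53,-.19,.1],tool(0))
```

```text
shift [0.0668, -0.7903, -0.0689] turn [0.8819, 0.0012, -0.0006] | mm [  20.  -237.1  -20.7] deg [79.4  0.1 -0.1]
shift [0.3336, -1.1335, -0.0834] turn [1.1819, 0.0011, -0.0009] | mm [ 100.1 -340.   -25. ] deg [ 1.064e+02  1.000e-01 -1.000e-01]
```

{"method": "play_rows", "body": {"rows": [[50,[0,-0.08,-0.01],[0.07,0,0]],[50,[0,-0.16,-0.02],[0.15,0,0]],[50,[0,-0.24,-0.03],[0.22,0,0]],[50,[0,-0.33,-0.04],[0.3,0,0]],[50,[0,-0.42,-0.05],[0.37,0,0]],[50,[0,-0.52,-0.06],[0.45,0,0]],[50,[0,-0.62,-0.07],[0.53,0,0]],[50,[0,-0.72,-0.08],[0.61,0,0]],[50,[0,-0.82,-0.08],[0.68,0,0]],[50,[0,-0.92,-0.08],[0.75,0,0]]]}}

```text
time: 4.22
eef_pos: [0.5143, -0.1302, 0.1999]
tcp_rot: [0.307, 0.637, -0.307, 0.638]
contact_force: [0.8, 0.2, -0.2]
opening: 0.506
```

Run:
```python
from rel import *
rel([.53,-.19,.1],tool(0))
```

```text
shift [0.3332, -0.0837, 0.188] turn [0.4286, 0.0007, -0.0007] | mm [100.  -25.1  56.4] deg [38.6  0.1 -0.1]
```

{"method": "play_rows", "body": {"rows": [[55,[0.06,-0.02,0.05],[0.08,0,0]],[55,[0.12,-0.04,0.1],[0.16,0,0]],[55,[0.18,-0.06,0.15],[0.24,0,0]],[55,[0.24,-0.08,0.188],[0.32,0,0]],[55,[0.3,-0.084,0.188],[0.4,0,0]],[55,[0.333,-0.084,0.188],[0.4286,0,0]],[55,[0.333,-0.084,0.188],[0.4286,0,0]],[55,[0.333,-0.084,0.188],[0.4286,0,0]]]}}

```text
time: 4.88
eef_pos: [0.5292, -0.188, 0.099]
tcp_rot: [0.498, 0.502, -0.498, 0.502]
contact_force: [1.0, -0.2, 0.2]
opening: 0.55
```

Run:
```python
from rel import *
rel([.5303,-.19,.026],tool(0))
```

```text
shift [0.2434, 0.0036, 0.0067] turn [0.0049, -0.0003, 0.0004] | mm [73.   1.1  2. ] deg [ 0.4 -0.   0. ]
```

{"method": "play_rows", "body": {"rows": [[55,[0.06,0.004,0.007],[0.005,0,0]],[55,[0.12,0.004,0.007],[0.005,0,0]],[55,[0.18,0.004,0.007],[0.005,0,0]],[55,[0.22,0.004,0.007],[0.005,0,0]],[55,[0.24,0.004,0.007],[0.005,0,0]],[55,[0.243,0.004,0.007],[0.005,0,0]],[55,[0.243,0.004,0.007],[0.005,0,0]]]}}

```text
time: 5.47
eef_pos: [0.5305, -0.1898, 0.0272]
tcp_rot: [0.5, 0.5, -0.5, 0.5]
contact_force: [0.0, -1.3, -0.0]
opening: 0.546
```

{"method": "play_rows", "body": {"rows": [[30,[0,0,0],[0,0,0]],[20,[0,0,0],[0,0,0]],[10,[0,0,0],[0,0,0]],[0,[0,0,0],[0,0,0]],[0,[0,0,0],[0,0,0]],[0,[0,0,0],[0,0,0]]], "force": 80}}

```text
time: 5.97
eef_pos: [0.5341, -0.1913, 0.0336]
tcp_rot: [0.501, 0.497, -0.499, 0.503]
contact_force: [-4.5, 3.1, 21.9]
opening: 0.001
```

Run:
```python
from plant import cams
from crop import crop
import cv2,numpy as np,pickle
for n in ("scene","side","wrist"):
    c=cams.read_camera(n);pickle.dump(c,open(f"pics/{n}2.pkl","wb"));cv2.imwrite(f"pics/{n}2.png",c["color"][:,:,::-1])
a=np.hstack([crop("pics/scene2.png",175,185,100,100,4,20),crop("pics/side2.png",260,105,100,100,4,20)])
cv2.imwrite("pics/v6.png",a)
```

```text
(no output)
```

View pics/v6.png

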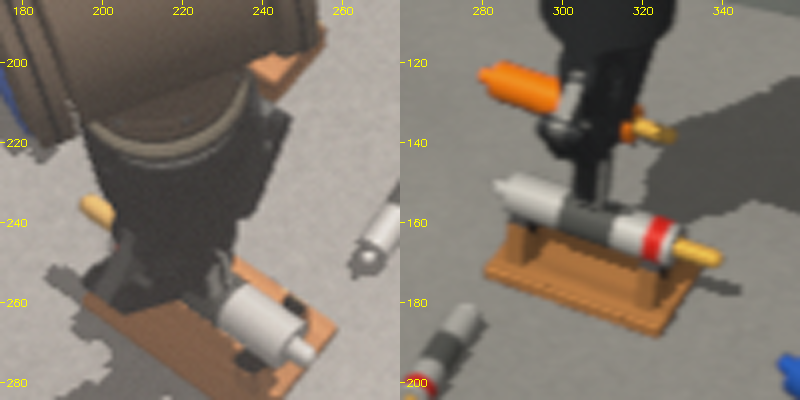

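The bar has not moved in the side view (nose (284,151), plunger (340,169)). The fingers look odd, though, with a reading of 0.001 and 22 N upwards. I check the wrist view.

Run:
```python
from plant import ctrl
s=ctrl.get_state();print(s["opening"],s["contact_force"],s["eef_pos"],s["time"])
```

```text
0.00499411761306275 [-3.54904749  4.0259057  21.33086723] [ 0.53408347 -0.19127749  0.0336294 ] 6.1167
```

View pics/wrist2.png

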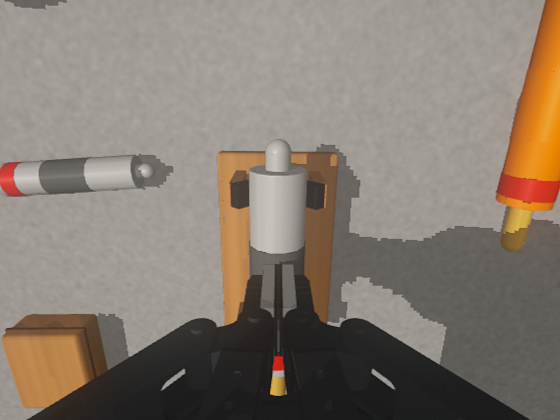

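The wrist view shows the fingers shut on top of the bar, with the pad tips at about (279,265). The real fingertips therefore sit about 26 mm behind the reported TCP: bar top is 60 mm while the TCP reads 33.6 mm. I lift, open and go about 26 mm deeper.

{"method": "play_rows", "body": {"rows": [[0,[-0.03,0,0],[0,0,0]],[20,[-0.06,0,0],[0,0,0]],[60,[-0.1,0,0],[0,0,0]],[60,[-0.1,0,0],[0,0,0]],[60,[-0.1,0,0],[0,0,0]],[60,[-0.1,0,0],[0,0,0]]], "force": 60}}

```text
time: 6.62
eef_pos: [0.5295, -0.1894, 0.0562]
tcp_rot: [-0.5, -0.5, 0.5, -0.499]
contact_force: [-0.4, -0.2, 0.4]
opening: 0.603
```

Run:
```python
from rel import *
s=state()[0];print(s["contact_force"],s["opening"]);rel([.5303,-.19,-.002],tool(0))
```

```text
[-0.38373477 -0.18024641  0.3710595 ] 0.6032602286848938
shift [0.1939, 0.0028, 0.002] turn [-0.0007, -0.0002, 0.0004] | mm [58.2  0.8  0.6] deg [-0.1 -0.   0. ]
```

{"method": "play_rows", "body": {"rows": [[60,[0.04,0.003,0.002],[0,0,0]],[60,[0.08,0.003,0.002],[0,0,0]],[60,[0.11,0.003,0.002],[0,0,0]],[60,[0.14,0.003,0.002],[0,0,0]],[60,[0.15,0.003,0.002],[0,0,0]],[60,[0.15,0.003,0.002],[0,0,0]]]}}

```text
time: 7.12
eef_pos: [0.5295, -0.1895, 0.0095]
tcp_rot: [0.5, 0.501, -0.501, 0.498]
contact_force: [-0.1, -0.1, 0.2]
opening: 0.599
```

{"method": "play_rows", "body": {"rows": [[60,[0.015,0,0],[0,0,0]],[60,[0.03,0,0],[0,0,0]],[60,[0.044,0,0],[0,0,0]],[60,[0.044,0,0],[0,0,0]],[60,[0.044,0,0],[0,0,0]]]}}

```text
time: 7.53
eef_pos: [0.5307, -0.1901, -0.0018]
tcp_rot: [-0.5, -0.5, 0.5, -0.5]
contact_force: [-0.4, -0.2, 0.7]
opening: 0.599
```

{"method": "play_rows", "body": {"rows": [[40,[0,0,0],[0,0,0]],[30,[0,0,0],[0,0,0]],[20,[0,0,0],[0,0,0]],[10,[0,0,0],[0,0,0]],[0,[0,0,0],[0,0,0]],[0,[0,0,0],[0,0,0]],[0,[0,0,0],[0,0,0]]], "force": 90}}

```text
time: 8.12
eef_pos: [0.5312, -0.1905, -0.0009]
tcp_rot: [0.5, 0.499, -0.5, 0.5]
contact_force: [-1.5, 0.2, 6.4]
opening: 0.303
```

{"method": "play_rows", "body": {"rows": [[0,[-0.02,0,0],[0,0,0]],[0,[-0.06,0,0],[0,0,0]],[0,[-0.12,0,0],[0,0,0]],[0,[-0.2,0,0],[0,0,0]],[0,[-0.28,0,0],[0,0,0]],[0,[-0.36,0,0],[0,0,0]],[0,[-0.4,0,0],[0,0,0]],[0,[-0.4,0,0],[0,0,0]],[0,[-0.4,0,0],[0,0,0]]]}}

```text
time: 8.87
eef_pos: [0.5307, -0.1901, 0.1184]
tcp_rot: [0.5, 0.5, -0.5, 0.5]
contact_force: [-0.7, 0.5, -3.5]
opening: 0.302
```

Run:
```python
from rel import *
from plant import cams
from crop import crop
import cv2,pickle
s,p,r=state();print(s["contact_force"],s["wrist_torque"],s["opening"])
ims=[]
for n,b in (("side",None),("wrist",None)):
    c=cams.read_camera(n);c["eef"]=p;c["rot"]=r.as_quat();pickle.dump(c,open(f"pics/{n}3.pkl","wb"));cv2.imwrite(f"pics/{n}3.png",c["color"][:,:,::-1])
w=c
a=np.hstack([crop("pics/side3.png",255,75,100,110,4,20),crop("pics/wrist3.png",230,140,100,110,4,20)])
cv2.imwrite("pics/v8.png",a)
for q in ([.455,.13,.12],[.455,.13,.15]): rel(q,tool(107))
```

```text
[-0.74175214  0.51976664 -3.47743531] [ 0.0448175  -0.01781478  0.02997   ] 0.30247022958310393
shift [-0.0096, -0.2492, -1.0644] turn [-1.1895, -0.0028, 0.0003] | mm [  -2.9  -74.8 -319.3] deg [-107.1   -0.3    0. ]
shift [-0.1096, -0.2495, -1.0646] turn [-1.1895, -0.0028, 0.0003] | mm [ -32.9  -74.9 -319.4] deg [-107.1   -0.3    0. ]
```

View pics/v8.png

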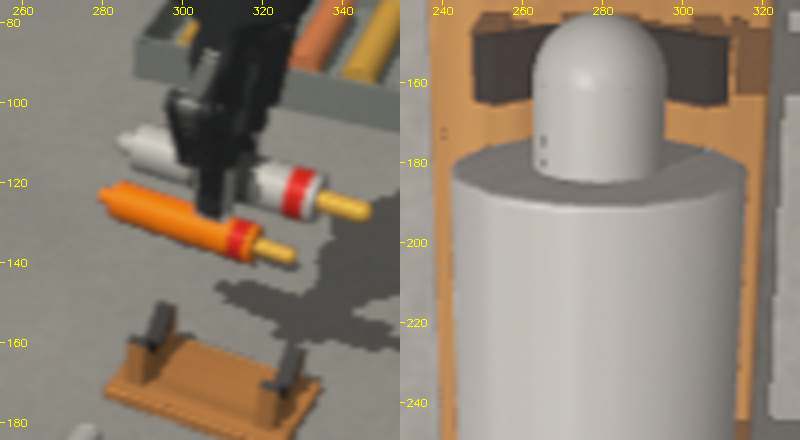

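Run:
```python
from tri import *
d=load("side3");w=load("wrist3")
print("side nose (284.1,109.6) plung (347.4,127.6); wrist nose sil (279.4,142.6), nose base row ~185 barrel face")
for dz in (-.002,0,.002):
  b=np.array([.5298,-.19,.1653+dz])
  n=b+[.069,0,0];p=b-[.085,0,0]
  th=np.linspace(0,np.pi/2,20) # round nose r=6: silhouette
  sph=[proj(w,n-[.006,0,0]+.006*np.array([np.cos(t),0,np.sin(t)])) for t in th]
  print(dz,proj(d,n).round(1),proj(d,p).round(1),min(s[1] for s in sph).round(1),[round(proj(w,b+[.055,y,0])[0],1) for y in (-.014,.014)],round(proj(w,b+[.055,0,.014])[1],1))
print(tri((d,(284.1,109.6)),(w,(279.4,142.6))))
```

```text
side nose (284.1,109.6) plung (347.4,127.6); wrist nose sil (279.4,142.6), nose base row ~185 barrel face
-0.002 [283.  110.1] [346.7 128.4] 141.5 [np.float64(317.6), np.float64(241.4)] 190.4
0 [283.  109.3] [346.8 127.7] 142.3 [np.float64(318.2), np.float64(240.8)] 192.1
0.002 [283.1 108.6] [347.  126.9] 143.1 [np.float64(318.8), np.float64(240.2)] 193.8
(array([ 0.59758833, -0.19050708,  0.16449183]), np.float64(0.0011245799430042195))
```

```bash
cat >> rel.py <<'E'
RED=np.array([.5292,.0856,.063]);YAW=107.0;B=np.array([-.0467,-.0015,0])
A=np.array([np.cos(np.radians(YAW)),np.sin(np.radians(YAW)),0]);UP=np.array([0,0,1.])
def target(s,tilt,c=0,dz=0,red=RED):
    """eef pose with plunger tip s mm from red centre along the cup axis, compression c mm, dz mm up"""
    t=np.radians(tilt);o=red+A*s/1e3+UP*dz/1e3+(85-c)/1e3*(np.cos(t)*A+np.sin(t)*UP);r=tool(YAW,tilt);return o-r.apply(B),r
E
python3 - <<'E'
from rel import *
p,r=target(17,0,dz=70);print(p);rel(p,tool(50));rel(p,r)
E
```

```text
[0.49893953 0.18457754 0.0863    ]
shift [0.1026, -0.1025, -1.2463] turn [-0.5562, -0.0021, 0.0014] | mm [  30.8  -30.8 -373.9] deg [-50.1  -0.2   0.1]
shift [0.1026, -0.1025, -1.2463] turn [-1.1895, -0.0028, 0.0003] | mm [  30.8  -30.8 -373.9] deg [-107.1   -0.3    0. ]
```

{"method": "play_rows", "body": {"rows": [[0,[0,-0.01,-0.08],[-0.05,0,0]],[0,[0,-0.02,-0.18],[-0.12,0,0]],[0,[0,-0.03,-0.28],[-0.19,0,0]],[0,[0,-0.04,-0.38],[-0.26,0,0]],[0,[0,-0.05,-0.48],[-0.33,0,0]],[0,[0,-0.06,-0.58],[-0.4,0,0]],[0,[0,-0.07,-0.68],[-0.47,0,0]],[0,[0,-0.08,-0.78],[-0.54,0,0]],[0,[0,-0.09,-0.88],[-0.61,0,0]],[0,[0,-0.1,-0.98],[-0.68,0,0]]], "force": 110}}

```text
time: 9.8
eef_pos: [0.4992, 0.1052, 0.1161]
tcp_rot: [0.174, 0.687, -0.175, 0.684]
contact_force: [0.7, 0.4, -3.5]
opening: 0.299
```

Run:
```python
from rel import *
p,r=target(17,16,dz=70);print(p);p0,r0=target(17,0,dz=70);p0[2]=.118;rel(p0,r0);rel(p,r)
```

```text
[0.49615574 0.1936829  0.11195171]
shift [-0.0062, 0.2319, -0.1272] turn [-0.5061, -0.0026, 0.0003] | mm [ -1.9  69.6 -38.2] deg [-45.5  -0.2   0. ]
shift [0.014, 0.2541, -0.1498] turn [-0.5031, 0.068, 0.1686] | mm [  4.2  76.2 -44.9] deg [-45.3   6.1  15.2]
```

{"method": "play_rows", "body": {"rows": [[0,[0,0.04,-0.02],[-0.07,0,0]],[0,[0,0.09,-0.05],[-0.14,0,0]],[0,[0,0.15,-0.08],[-0.21,0,0.01]],[0,[0,0.2,-0.11],[-0.28,0.02,0.04]],[0,[0,0.24,-0.14],[-0.35,0.04,0.08]],[0,[0.01,0.25,-0.15],[-0.42,0.05,0.12]],[0,[0.014,0.254,-0.15],[-0.48,0.06,0.15]],[0,[0.014,0.254,-0.15],[-0.503,0.068,0.1686]],[0,[0.014,0.254,-0.15],[-0.503,0.068,0.1686]],[0,[0.014,0.254,-0.15],[-0.503,0.068,0.1686]]]}}

```text
time: 10.63
eef_pos: [0.4974, 0.1918, 0.1123]
tcp_rot: [-0.004, 0.707, 0.198, 0.679]
contact_force: [0.3, 0.1, -3.6]
opening: 0.296
```

Run:
```python
from rel import *
from tri import *
from plant import cams
import cv2,pickle
s,p,r=state();print(s["contact_force"],s["qpos"])
ims=[]
for n in ("wrist","side","scene"):
    c=cams.read_camera(n);pickle.dump(c,open(f"pics/{n}4.pkl","wb"));cv2.imwrite(f"pics/{n}4.png",c["color"][:,:,::-1])
    if n=="wrist":
        V=c["view"];cc=-V[:3,:3].T@V[:3,3];print("cam in tool",r.inv().apply(cc-p).round(4))
o=p+r.apply(B);h=r.apply([0,1,0]);tip=o-.085*h;nose=o+.069*h
print("tip",tip,"nose",nose, "s,lat,dz mm",[(1e3*(tip-RED)@v).round(1) for v in (A,np.cross(UP,A),UP)])
for n in ("side","scene"):
    c=load(n+"4");print(n,"tip",proj(c,tip).round(1),"nose",proj(c,nose).round(1),"red",proj(c,RED).round(1),"grey",proj(c,RED+.154*A).round(1))
from crop import crop
cv2.imwrite("pics/v9.png",np.hstack([crop("pics/side4.png",200,190,95,140,4,20),crop("pics/scene4.png",255,70,95,140,4,20)]))
rel(*target(17,16,dz=70));rel(*target(17,16,dz=0))
```

```text
[ 0.3000634   0.13201223 -3.57375672] [ 0.03549869  0.08535941  2.01040452  0.29746038  1.13469558 -0.39226559]
cam in tool [-0.1679  0.0844  0.0004]
tip [0.52480808 0.0997789  0.13346736] nose [0.48255564 0.24171091 0.17572887] s,lat,dz mm [np.float64(14.8), np.float64(0.1), np.float64(70.5)]
side tip [248.8 211.9] nose [225.  264.3] red [251.8 230.9] grey [232.3 299.1]
scene tip [304.7 138.1] nose [324.8  78. ] red [300.8 163.1] grey [318.5 116. ]
shift [0.0071, 0.0039, -0.0046] turn [-0.003, 0.0027, 0.0009] | mm [ 2.1  1.2 -1.4] deg [-0.3  0.2  0.1]
shift [0.2314, -0.0601, -0.0053] turn [-0.003, 0.0027, 0.0009] | mm [ 69.4 -18.   -1.6] deg [-0.3  0.2  0.1]
```

View pics/v9.png

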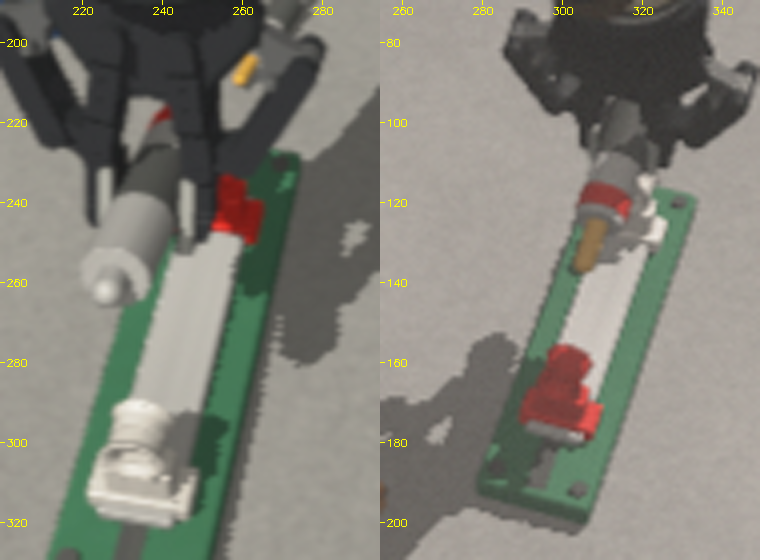

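Run:
```python
from rel import *
rel(*target(18,16,dz=30));rel(*target(18,16,dz=0))
```

```text
shift [0.1362, -0.0295, -0.005] turn [-0.003, 0.0027, 0.0009] | mm [40.9 -8.8 -1.5] deg [-0.3  0.2  0.1]
shift [0.2324, -0.0569, -0.0053] turn [-0.003, 0.0027, 0.0009] | mm [ 69.7 -17.1  -1.6] deg [-0.3  0.2  0.1]
```

{"method": "play_rows", "body": {"rows": [[0,[0.04,-0.004,-0.003],[-0.003,0.003,0]],[0,[0.09,-0.016,-0.005],[-0.003,0.003,0.001]],[0,[0.136,-0.03,-0.005],[-0.003,0.003,0.001]],[0,[0.17,-0.039,-0.005],[-0.003,0.003,0.001]],[0,[0.2,-0.048,-0.005],[-0.003,0.003,0.001]],[0,[0.22,-0.053,-0.005],[-0.003,0.003,0.001]],[0,[0.232,-0.057,-0.005],[-0.003,0.003,0.001]],[0,[0.232,-0.057,-0.005],[-0.003,0.003,0.001]],[0,[0.232,-0.057,-0.005],[-0.003,0.003,0.001]]]}}

```text
time: 11.53
eef_pos: [0.4969, 0.1945, 0.0428]
tcp_rot: [-0.006, 0.707, 0.201, 0.678]
contact_force: [-0.1, -0.2, -3.0]
opening: 0.294
```

```bash
cat >> rel.py <<'E'
def where(red=RED):
    s,p,r=state();h=r.apply([0,1,0]);o=p+r.apply(B);tip=o-.085*h;f=np.array(s["contact_force"])
    L=np.cross(UP,A);k=lambda v:[float((v@q).round(1)) for q in (A,L,UP)]
    print("t",round(s["time"],2),"free tip s,lat,dz",k(1e3*(tip-red)),"nose-red",k(1e3*(o+.069*h-red)),"F a,lat,up",k(f),"tilt",round(float(np.degrees(np.arcsin(h[2]))),2),"yaw",round(float(np.degrees(np.arctan2(h[1],h[0]))),2),"M",np.round(s["wrist_torque"],2),"op",round(s["opening"],3))
E
python3 - <<'E'
from rel import *
where();rel(*target(3,16))
from plant import cams
import cv2
from crop import crop
for n in ("scene","wrist","side"): 
    c=cams.read_camera(n);cv2.imwrite(f"pics/{n}5.png",c["color"][:,:,::-1])
where()
w=cv2.resize(cv2.imread("pics/wrist5.png"),(533,400))
cv2.imwrite("pics/v10.png",np.hstack([crop("pics/scene5.png",275,110,52,80,5,10),w]))
E
```

```text
t 11.53 free tip s,lat,dz [17.6, -0.9, 0.9] nose-red [165.6, -0.8, 43.4] F a,lat,up [-0.1, 0.1, -3.0] tilt 16.02 yaw 107.04 M [-0.24 -0.07  0.05] op 0.294
shift [-0.0106, -0.0477, -0.0031] turn [0.0004, 0.0007, -0.0002] | mm [ -3.2 -14.3  -0.9] deg [ 0.   0.1 -0. ]
t 11.68 free tip s,lat,dz [17.5, -1.2, 1.4] nose-red [165.5, -1.1, 43.9] F a,lat,up [-0.1, -0.7, -3.0] tilt 16.0 yaw 107.05 M [-0.2  -0.1   0.02] op 0.303
```

View pics/v10.png

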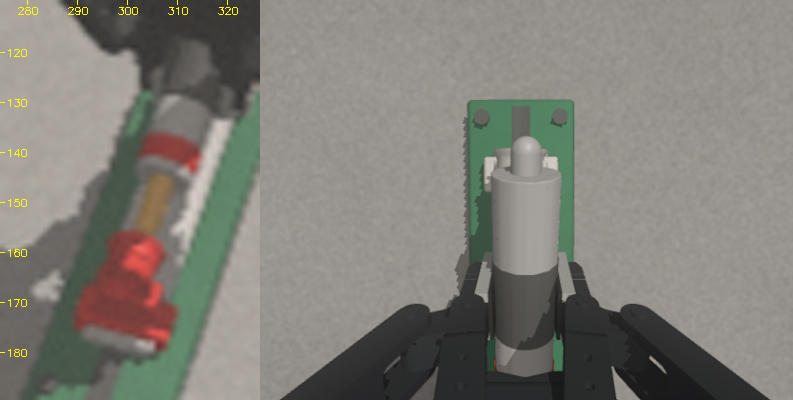

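Run:
```python
from rel import *
from tri import *
from plant import cams
c=cams.read_camera("wrist")
L=np.cross(UP,A)
for n,uv,z in (("edge l",(219.5,126),.018),("edge r",(328.8,126),.018),("slot",(274.2,118),.018),("edge l low",(218.5,265),.018),("edge r low",(329,265),.018),("foot l",(236.3,175),.022),("foot r",(312,175),.022)):
    q=plane(c,uv,z)-RED;print(n,(1e3*q@A).round(1),(1e3*q@L).round(1))
a=load("wst1");b=load("wst2")
for nm,c,P in (("w1",a,[(141,40),(194,40),(152,200),(197,200)]),("w2",b,[(610-400,40),(662-400,40),(610-400,200),(654-400,200)])):
    for u in P:
        q=plane(c,(u[0]*1.4,u[1]*1.4),.018)-RED;print(nm,u,(1e3*q@A).round(1),(1e3*q@L).round(1))
where()
```

```text
edge l 189.3 34.0
edge r 189.3 -32.9
slot 194.1 0.6
edge l low 103.3 35.5
edge r low 103.3 -33.7
foot l 159.2 23.5
foot r 159.2 -22.3
w1 (141, 40) 193.5 35.6
w1 (194, 40) 192.6 -34.2
w1 (152, 200) -46.4 39.3
w1 (197, 200) -47.4 -34.5
w2 (210, 40) 194.2 35.5
w2 (262, 40) 193.4 -33.0
w2 (210, 200) -45.8 34.6
w2 (254, 200) -46.7 -37.7
t 11.73 free tip s,lat,dz [17.5, -1.2, 1.4] nose-red [165.5, -1.1, 43.9] F a,lat,up [-0.6, 0.2, -2.8] tilt 16.0 yaw 107.05 M [-0.27 -0.08 -0.03] op 0.296
```

Run:
```python
from rel import *
N=RED+.0004*np.cross(UP,A)
for s in (15,9,5): rel(*target(s,16,red=N))
```

```text
shift [0.0022, -0.0093, -0.0054] turn [0.0005, 0.0013, -0.0] | mm [ 0.7 -2.8 -1.6] deg [ 0.   0.1 -0. ]
shift [-0.0033, -0.0286, -0.0054] turn [0.0005, 0.0013, -0.0] | mm [-1.  -8.6 -1.6] deg [ 0.   0.1 -0. ]
shift [-0.007, -0.0414, -0.0054] turn [0.0005, 0.0013, -0.0] | mm [ -2.1 -12.4  -1.6] deg [ 0.   0.1 -0. ]
```

{"method": "play_rows", "body": {"rows": [[0,[0.002,-0.002,-0.005],[0,0.001,0]],[0,[0.002,-0.005,-0.005],[0,0.001,0]],[0,[0.002,-0.01,-0.005],[0,0.001,0]],[0,[0,-0.016,-0.005],[0,0.001,0]],[0,[-0.001,-0.022,-0.005],[0,0.001,0]],[0,[-0.003,-0.028,-0.005],[0,0.001,0]],[0,[-0.003,-0.028,-0.005],[0,0.001,0]]]}}

```text
time: 12.32
eef_pos: [0.4978, 0.1857, 0.0411]
tcp_rot: [-0.006, 0.707, 0.201, 0.678]
contact_force: [-0.9, 0.3, -3.2]
opening: 0.298
```

Run:
```python
from rel import *
where()
N=RED+.0004*np.cross(UP,A)
for s in (5,0,-5): rel(*target(s,16,red=N))
```

```text
t 12.32 free tip s,lat,dz [8.9, 0.8, -0.8] nose-red [156.9, 0.8, 41.7] F a,lat,up [0.5, 0.8, -3.2] tilt 16.01 yaw 107.01 M [-0.23 -0.07  0.01] op 0.298
shift [-0.0062, -0.0118, 0.0013] turn [0.0001, -0.0005, -0.0002] | mm [-1.9 -3.5  0.4] deg [ 0. -0. -0.]
shift [-0.0108, -0.0278, 0.0013] turn [0.0001, -0.0005, -0.0002] | mm [-3.2 -8.3  0.4] deg [ 0. -0. -0.]
shift [-0.0154, -0.0438, 0.0013] turn [0.0001, -0.0005, -0.0002] | mm [ -4.6 -13.1   0.4] deg [ 0. -0. -0.]
```

{"method": "play_rows", "body": {"rows": [[0,[-0.005,-0.006,0.001],[0,0,0]],[0,[-0.006,-0.011,0.001],[0,0,0]],[0,[-0.007,-0.016,0.001],[0,0,0]],[0,[-0.009,-0.021,0.001],[0,0,0]],[0,[-0.01,-0.025,0.001],[0,0,0]],[0,[-0.011,-0.028,0.001],[0,0,0]],[0,[-0.011,-0.028,0.001],[0,0,0]]]}}

```text
time: 12.9
eef_pos: [0.5004, 0.1777, 0.042]
tcp_rot: [-0.006, 0.707, 0.201, 0.678]
contact_force: [-0.7, 2.2, -2.3]
opening: 0.3
```

Run:
```python
from rel import *
where()
N=RED+.0004*np.cross(UP,A)
for s in (-5,-10): rel(*target(s,16,red=N))
```

```text
t 12.9 free tip s,lat,dz [0.5, 0.5, 0.0] nose-red [148.5, 0.6, 42.6] F a,lat,up [2.3, -0.0, -2.3] tilt 16.05 yaw 107.02 M [ 0.02  0.04 -0.01] op 0.3
shift [-0.0048, -0.0177, 0.0007] turn [0.0003, -0.0007, -0.0006] | mm [-1.4 -5.3  0.2] deg [ 0.  -0.1 -0.1]
shift [-0.0094, -0.0337, 0.0007] turn [0.0003, -0.0007, -0.0006] | mm [ -2.8 -10.1   0.2] deg [ 0.  -0.1 -0.1]
```

{"method": "play_rows", "body": {"rows": [[0,[-0.002,-0.005,0.001],[0,0,0]],[0,[-0.003,-0.01,0.001],[0,0,0]],[0,[-0.004,-0.015,0.001],[0,0,0]],[0,[-0.006,-0.02,0.001],[0,0,0]],[0,[-0.007,-0.024,0.001],[0,0,0]],[0,[-0.007,-0.024,0.001],[0,0,0]]]}}

```text
time: 13.4
eef_pos: [0.5029, 0.1702, 0.0419]
tcp_rot: [-0.006, 0.707, 0.201, 0.678]
contact_force: [-1.2, 1.3, -2.8]
opening: 0.301
```

Run:
```python
from rel import *
where()
N=RED+.0004*np.cross(UP,A)
for s in (-10,-13,-16): rel(*target(s,16,red=N))
```

```text
t 13.4 free tip s,lat,dz [-7.5, 0.3, -0.0] nose-red [140.6, 0.4, 42.4] F a,lat,up [1.6, 0.8, -2.8] tilt 16.01 yaw 107.01 M [-0.11  0.11 -0.07] op 0.301
shift [-0.0024, -0.0081, 0.0] turn [0.0001, -0.0007, -0.0001] | mm [-0.7 -2.4  0. ] deg [ 0.  -0.1 -0. ]
shift [-0.0052, -0.0177, 0.0] turn [0.0001, -0.0007, -0.0001] | mm [-1.6 -5.3  0. ] deg [ 0.  -0.1 -0. ]
shift [-0.0079, -0.0273, 0.0] turn [0.0001, -0.0007, -0.0001] | mm [-2.4 -8.2  0. ] deg [ 0.  -0.1 -0. ]
```

{"method": "play_rows", "body": {"rows": [[0,[-0.002,-0.006,0],[0,0,0]],[0,[-0.003,-0.011,0],[0,0,0]],[0,[-0.005,-0.016,0],[0,0,0]],[0,[-0.006,-0.02,0],[0,0,0]],[0,[-0.007,-0.024,0],[0,0,0]],[0,[-0.007,-0.024,0],[0,0,0]]]}}

```text
time: 13.9
eef_pos: [0.5047, 0.1639, 0.042]
tcp_rot: [-0.006, 0.708, 0.202, 0.677]
contact_force: [-1.6, 6.1, -2.7]
opening: 0.303
```

Run:
```python
from rel import *
where()
N=RED+.0004*np.cross(UP,A)
for s in (-17,-20): rel(*target(s,16,red=N))
```

```text
t 13.9 free tip s,lat,dz [-14.0, 0.4, -0.2] nose-red [133.9, 0.4, 42.6] F a,lat,up [6.3, -0.3, -2.7] tilt 16.13 yaw 107.0 M [ 0.65  0.24 -0.02] op 0.303
shift [-0.0026, -0.0098, 0.0004] turn [0.0, -0.001, -0.0015] | mm [-0.8 -2.9  0.1] deg [ 0.  -0.1 -0.1]
shift [-0.0054, -0.0194, 0.0004] turn [0.0, -0.001, -0.0015] | mm [-1.6 -5.8  0.1] deg [ 0.  -0.1 -0.1]
```

Run:
```python
from rel import *
N=RED+.0004*np.cross(UP,A)
for c in (6,9): rel(*target(-10.4,16,c,red=N))
```

```text
shift [0.0034, -0.0087, 0.0004] turn [0.0, -0.001, -0.0015] | mm [ 1.  -2.6  0.1] deg [ 0.  -0.1 -0.1]
shift [0.0034, -0.0187, 0.0004] turn [0.0, -0.001, -0.0015] | mm [ 1.  -5.6  0.1] deg [ 0.  -0.1 -0.1]
```

{"method": "play_rows", "body": {"rows": [[0,[0.001,-0.004,0],[0,0,0]],[0,[0.002,-0.008,0],[0,-0.001,-0.001]],[0,[0.003,-0.012,0],[0,-0.001,-0.001]],[0,[0.003,-0.016,0],[0,-0.001,-0.001]],[0,[0.003,-0.02,0],[0,-0.001,-0.001]],[0,[0.003,-0.02,0],[0,-0.001,-0.001]],[0,[0.003,-0.02,0],[0,-0.001,-0.001]]]}}

```text
time: 14.48
eef_pos: [0.5061, 0.1596, 0.0399]
tcp_rot: [-0.005, 0.707, 0.202, 0.678]
contact_force: [-1.9, 7.3, -1.0]
opening: 0.294
```

Run:
```python
from rel import *
where()
N=RED+.0004*np.cross(UP,A)
for c in (9,12): rel(*target(-10.4,16,c,red=N))
```

```text
t 14.48 free tip s,lat,dz [-18.6, 0.5, -2.3] nose-red [129.3, 0.5, 40.5] F a,lat,up [7.6, -0.3, -1.0] tilt 16.14 yaw 107.0 M [ 1.02  0.4  -0.06] op 0.294
shift [0.0009, -0.0021, 0.0002] turn [-0.0, -0.0001, -0.0016] | mm [ 0.3 -0.6  0.1] deg [-0.  -0.  -0.1]
shift [0.0009, -0.0121, 0.0002] turn [-0.0, -0.0001, -0.0016] | mm [ 0.3 -3.6  0.1] deg [-0.  -0.  -0.1]
```

```bash
cat > slip.py <<'E'
import numpy as np,cv2,pickle,sys
from plant import cams
def band(img):
    g=img[:,268:291].astype(float).mean(2);g=np.median(g,1);g=cv2.GaussianBlur(g[:,None],(1,5),0)[:,0];d=np.diff(g)
    i=np.argmin(d[250:310])+250;s=np.arange(i-4,i+5);w=-d[s].clip(max=0);return (w*s).sum()/w.sum()+.5
def nose(img):
    # barrel end shoulder row near u=250..262 (left of nose), as bright jump
    g=img[160:220,246:258].astype(float).mean((1,2));d=np.diff(g);return 160+np.argmax(abs(d))
if __name__=="__main__":
    im=cams.read_camera("wrist")["color"];cv2.imwrite(sys.argv[1],im[:,:,::-1])
    for f in ("pics/wrist3.png","pics/wrist4.png","pics/wrist5.png"): b=cv2.imread(f)[:,:,::-1];print(f,band(b).round(2),nose(b))
    print("now",band(im).round(2),nose(im))
E
python3 slip.py pics/wrist6.png; python3 -c "
from rel import *
where();where()"
```

```text
pics/wrist3.png 288.23 165
pics/wrist4.png 288.32 168
pics/wrist5.png 288.3 176
now 288.02 162
t 14.53 free tip s,lat,dz [-18.6, 0.4, -2.3] nose-red [129.3, 0.4, 40.5] F a,lat,up [7.8, 0.6, -0.9] tilt 16.14 yaw 107.0 M [ 0.98  0.33 -0.01] op 0.3
t 14.53 free tip s,lat,dz [-18.6, 0.4, -2.3] nose-red [129.3, 0.4, 40.5] F a,lat,up [7.8, 0.6, -0.9] tilt 16.14 yaw 107.0 M [ 0.98  0.33 -0.01] op 0.3
```

{"method": "play_rows", "body": {"rows": [[0,[0,-0.004,0],[0,0,0]],[0,[0,-0.008,0],[0,0,-0.001]],[0,[0,-0.012,0],[0,0,-0.001]],[0,[0,-0.016,0],[0,0,-0.001]],[0,[0,-0.016,0],[0,0,-0.001]],[0,[0,-0.016,0],[0,0,-0.001]]]}}

```text
time: 15.03
eef_pos: [0.5072, 0.1559, 0.0388]
tcp_rot: [-0.005, 0.707, 0.202, 0.678]
contact_force: [-2.2, 10.2, -0.0]
opening: 0.294
```

```bash
python3 slip.py pics/wrist7.png|tail -1; python3 -c "
from rel import *
where()
N=RED+.0004*np.cross(UP,A)
for c in (12,14): rel(*target(-10.4,16,c,red=N))"
```

```text
now 287.77 176
t 15.08 free tip s,lat,dz [-22.4, 0.5, -3.4] nose-red [125.5, 0.5, 39.4] F a,lat,up [11.7, 0.3, -0.2] tilt 16.15 yaw 106.99 M [1.28 0.44 0.04] op 0.299
shift [0.0007, 0.0013, 0.0003] turn [-0.0001, -0.0002, -0.0016] | mm [0.2 0.4 0.1] deg [-0.  -0.  -0.1]
shift [0.0007, -0.0054, 0.0003] turn [-0.0001, -0.0002, -0.0016] | mm [ 0.2 -1.6  0.1] deg [-0.  -0.  -0.1]
```

```bash
python3 -c "
from rel import *
where()
N=RED+.0004*np.cross(UP,A)
for c,t in ((13,15),(13.6,14),(14.2,13),(14.6,12),(14.9,11),(15,10),(15,9),(15,8)): rel(*target(-10.4,t,c,red=N))"
```

```text
t 15.08 free tip s,lat,dz [-22.4, 0.5, -3.4] nose-red [125.5, 0.5, 39.4] F a,lat,up [11.7, 0.3, -0.2] tilt 16.15 yaw 106.99 M [1.28 0.44 0.04] op 0.299
shift [0.005, -0.0048, 0.0003] turn [-0.0001, -0.0002, -0.0127] | mm [ 1.5 -1.4  0.1] deg [-0.  -0.  -1.1]
shift [0.0091, -0.0097, 0.0003] turn [-0.0001, -0.0002, -0.0238] | mm [ 2.7 -2.9  0.1] deg [-0.  -0.  -2.1]
shift [0.0131, -0.0146, 0.0003] turn [-0.0001, -0.0002, -0.035] | mm [ 3.9 -4.4  0.1] deg [-0.  -0.  -3.1]
shift [0.017, -0.0189, 0.0003] turn [-0.0001, -0.0002, -0.0461] | mm [ 5.1 -5.7  0.1] deg [-0.  -0.  -4.1]
shift [0.0209, -0.0229, 0.0003] turn [-0.0001, -0.0002, -0.0572] | mm [ 6.3 -6.9  0.1] deg [-0.  -0.  -5.1]
shift [0.0247, -0.0264, 0.0003] turn [-0.0001, -0.0002, -0.0683] | mm [ 7.4 -7.9  0.1] deg [-0.  -0.  -6.1]
shift [0.0286, -0.0295, 0.0003] turn [-0.0001, -0.0002, -0.0794] | mm [ 8.6 -8.9  0.1] deg [-0.  -0.  -7.1]
shift [0.0323, -0.0328, 0.0003] turn [-0.0001, -0.0002, -0.0905] | mm [ 9.7 -9.8  0.1] deg [-0.  -0.  -8.1]
```

{"method": "play_rows", "body": {"rows": [[0,[0.005,-0.005,0],[0,0,-0.0127]],[0,[0.009,-0.01,0],[0,0,-0.0238]],[0,[0.013,-0.0145,0],[0,0,-0.035]],[0,[0.017,-0.019,0],[0,0,-0.046]],[0,[0.021,-0.023,0],[0,0,-0.057]],[0,[0.021,-0.023,0],[0,0,-0.057]],[0,[0.021,-0.023,0],[0,0,-0.057]]]}}

```text
time: 15.67
eef_pos: [0.5085, 0.1517, 0.0307]
tcp_rot: [-0.037, 0.706, 0.171, 0.686]
contact_force: [-3.7, 10.9, 0.2]
opening: 0.297
```

```bash
python3 slip.py pics/wrist8.png|tail -1;python3 -c "
from rel import *
where()
N=RED+.0004*np.cross(UP,A)
for c,t in ((15,11),(15,10),(15,9),(15,8),(15,7),(15,6),(15,5),(15,4)): rel(*target(-10.4,t,c,red=N))"
```

```text
now 287.48 177
t 15.72 free tip s,lat,dz [-24.6, 0.5, -3.0] nose-red [126.5, 0.4, 26.5] F a,lat,up [11.3, -0.3, -0.9] tilt 11.03 yaw 106.99 M [ 1.51  0.46 -0.07] op 0.298
shift [-0.0006, -0.0017, 0.0003] turn [-0.0001, -0.0002, -0.0004] | mm [-0.2 -0.5  0.1] deg [-0. -0. -0.]
shift [0.0035, -0.0044, 0.0003] turn [-0.0001, -0.0002, -0.0115] | mm [ 1.1 -1.3  0.1] deg [-0. -0. -1.]
shift [0.0076, -0.0073, 0.0003] turn [-0.0001, -0.0002, -0.0226] | mm [ 2.3 -2.2  0.1] deg [-0. -0. -2.]
shift [0.0117, -0.0102, 0.0003] turn [-0.0001, -0.0002, -0.0337] | mm [ 3.5 -3.   0.1] deg [-0. -0. -3.]
shift [0.0156, -0.0131, 0.0003] turn [-0.0001, -0.0002, -0.0448] | mm [ 4.7 -3.9  0.1] deg [-0. -0. -4.]
shift [0.0196, -0.0162, 0.0003] turn [-0.0001, -0.0002, -0.0559] | mm [ 5.9 -4.8  0.1] deg [-0. -0. -5.]
shift [0.0235, -0.0193, 0.0003] turn [-0.0001, -0.0002, -0.067] | mm [ 7.  -5.8  0.1] deg [-0. -0. -6.]
shift [0.0273, -0.0224, 0.0003] turn [-0.0001, -0.0002, -0.0782] | mm [ 8.2 -6.7  0.1] deg [-0. -0. -7.]
```

{"method": "play_rows", "body": {"rows": [[0,[0.0035,-0.006,0],[0,0,-0.0115]],[0,[0.0076,-0.01,0],[0,0,-0.0226]],[0,[0.0117,-0.0135,0],[0,0,-0.0337]],[0,[0.0156,-0.0165,0],[0,0,-0.0448]],[0,[0.0196,-0.0195,0],[0,0,-0.056]],[0,[0.0196,-0.0195,0],[0,0,-0.056]],[0,[0.0196,-0.0195,0],[0,0,-0.056]]]}}

```text
time: 16.3
eef_pos: [0.5098, 0.1474, 0.0236]
tcp_rot: [-0.068, 0.704, 0.141, 0.693]
contact_force: [-3.4, 12.0, -0.6]
opening: 0.299
```

```bash
python3 slip.py pics/wrist9.png|tail -1;python3 -c "
from rel import *
where()
N=RED+.0004*np.cross(UP,A)
for c,t in ((16,6),(16,5),(16,4),(16,3),(16,2),(16,1),(16,0)): rel(*target(-10.4,t,c,red=N))"
```

```text
now 287.44 177
t 16.35 free tip s,lat,dz [-26.1, 0.5, -2.0] nose-red [127.0, 0.4, 14.1] F a,lat,up [11.8, 0.4, -0.1] tilt 6.0 yaw 106.96 M [1.65 0.45 0.01] op 0.297
shift [-0.0011, -0.0005, 0.0002] turn [-0.0004, 0.0, -0.0] | mm [-0.3 -0.1  0.1] deg [-0.  0. -0.]
shift [0.003, -0.0032, 0.0002] turn [-0.0004, 0.0, -0.0111] | mm [ 0.9 -1.   0.1] deg [-0.  0. -1.]
shift [0.007, -0.0061, 0.0002] turn [-0.0004, 0.0, -0.0222] | mm [ 2.1 -1.8  0.1] deg [-0.  0. -2.]
shift [0.011, -0.009, 0.0002] turn [-0.0004, 0.0, -0.0334] | mm [ 3.3 -2.7  0.1] deg [-0.  0. -3.]
shift [0.0149, -0.0119, 0.0002] turn [-0.0004, 0.0, -0.0445] | mm [ 4.5 -3.6  0.1] deg [-0.  0. -4.]
shift [0.0188, -0.015, 0.0002] turn [-0.0004, -0.0, -0.0556] | mm [ 5.6 -4.5  0.1] deg [-0. -0. -5.]
shift [0.0226, -0.0181, 0.0002] turn [-0.0004, -0.0, -0.0667] | mm [ 6.8 -5.4  0.1] deg [-0. -0. -6.]
```

{"method": "play_rows", "body": {"rows": [[0,[0.0015,-0.003,0],[0,0,-0.006]],[0,[0.003,-0.0055,0],[0,0,-0.011]],[0,[0.005,-0.007,0],[0,0,-0.017]],[0,[0.007,-0.0085,0],[0,0,-0.022]],[0,[0.007,-0.0085,0],[0,0,-0.022]],[0,[0.007,-0.0085,0],[0,0,-0.022]]]}}

```text
time: 16.85
eef_pos: [0.5104, 0.1453, 0.0211]
tcp_rot: [-0.08, 0.703, 0.129, 0.695]
contact_force: [-3.9, 12.2, -1.5]
opening: 0.295
```

```bash
python3 slip.py pics/wrist10.png|tail -1;python3 - <<'E'
from rel import *
from plant import cams
from crop import crop
import cv2,pickle
where()
N=RED+.0004*np.cross(UP,A)
for c,t in ((16.5,4),(16.5,3),(16.5,2),(16.5,1),(16.5,0)): rel(*target(-10.4,t,c,red=N))
c=cams.read_camera("side");pickle.dump(c,open("pics/side6.pkl","wb"));cv2.imwrite("pics/side6.png",c["color"][:,:,::-1])
w=cams.read_camera("wrist");cv2.imwrite("pics/w6.png",w["color"][:,:,::-1])
cv2.imwrite("pics/v11.png",np.hstack([crop("pics/side6.png",205,215,75,115,5,10),crop("pics/w6.png",225,100,105,144,4,20)[:575]]))
E
```

```text
now 287.44 175
t 16.9 free tip s,lat,dz [-27.0, 0.6, -1.4] nose-red [126.6, 0.4, 9.4] F a,lat,up [13.3, 1.3, -0.8] tilt 4.04 yaw 106.94 M [1.82 0.48 0.02] op 0.298
shift [-0.0007, 0.0006, 0.0003] turn [-0.0006, 0.0001, -0.0004] | mm [-0.2  0.2  0.1] deg [-0.1  0.  -0. ]
shift [0.0034, -0.0022, 0.0003] turn [-0.0006, 0.0001, -0.0115] | mm [ 1.  -0.7  0.1] deg [-0.1  0.  -1. ]
shift [0.0074, -0.005, 0.0003] turn [-0.0006, 0.0001, -0.0226] | mm [ 2.2 -1.5  0.1] deg [-0.1  0.  -2. ]
shift [0.0113, -0.0079, 0.0004] turn [-0.0006, 0.0001, -0.0337] | mm [ 3.4 -2.4  0.1] deg [-0.1  0.  -3. ]
shift [0.0152, -0.0109, 0.0004] turn [-0.0006, 0.0001, -0.0449] | mm [ 4.6 -3.3  0.1] deg [-0.1  0.  -4. ]
```

View pics/v11.png

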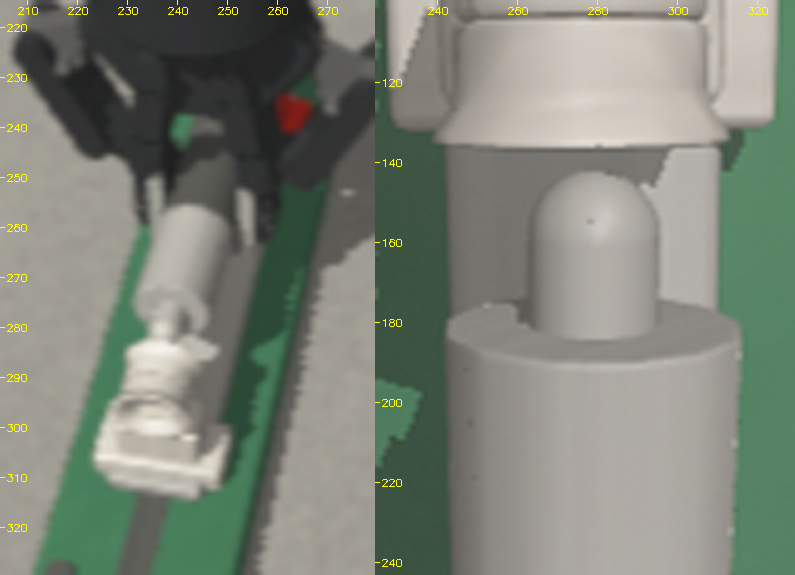

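Run:
```python
from rel import *
from tri import *
from plant import cams
w=cams.read_camera("wrist");L=np.cross(UP,A);th=np.linspace(0,2*np.pi,180)
for s in (128,130,132):
  for z in (-.001,):
    P=[RED+A*s/1e3+UP*z+.0145*(np.cos(t)*L+np.sin(t)*UP) for t in th]
    q=np.array([proj(w,p) for p in P]);print(s,z,"vmax",q[:,1].max().round(1),"u",q[:,0].min().round(1),q[:,0].max().round(1))
s_,p,r=state();h=r.apply([0,1,0]);o=p+r.apply(B);c=o+.063*h
q=np.array([proj(w,c+.006*(np.cos(t)*h-np.sin(t)*r.apply([1,0,0]))) for t in np.linspace(0,np.pi/2,30)]);print("nose pred vmin",q[:,1].min().round(1),"obs ~142.3","u",proj(w,o+.069*h))
```

```text
128 -0.001 vmax 141.3 u 240.0 316.2
130 -0.001 vmax 135.3 u 239.8 316.3
132 -0.001 vmax 129.2 u 239.6 316.5
nose pred vmin 144.8 obs ~142.3 u [276.81932172 144.78141244]
```

{"method": "play_rows", "body": {"rows": [[0,[0.0034,-0.002,-0.001],[0,0,-0.0115]],[0,[0.0074,-0.005,-0.002],[0,0,-0.0226]],[0,[0.0113,-0.008,-0.0025],[0,0,-0.0337]],[0,[0.016,-0.011,-0.0025],[0,0,-0.0449]],[0,[0.016,-0.011,-0.0025],[0,0,-0.0449]],[0,[0.016,-0.011,-0.0025],[0,0,-0.0449]]]}}

```text
time: 17.55
eef_pos: [0.5112, 0.1423, 0.016]
tcp_rot: [-0.104, 0.699, 0.104, 0.7]
contact_force: [-3.1, 13.0, -1.6]
opening: 0.295
```

```bash
python3 slip.py pics/wrist11.png|tail -1;python3 - <<'E'
from rel import *
where()
N=RED+.0004*np.cross(UP,A)
for c,t in ((16.5,0),(12,0),(6,0)): rel(*target(-10.4,t,c,red=N))
import cv2
from slip import band
g=cv2.imread("pics/wrist11.png").mean(2)[:,272:287].mean(1);print(g[120:190:2].round().astype(int))
for r in (148,152,156): 
    d=np.diff(cv2.imread("pics/wrist11.png").mean(2)[r,250:310]);print(r,250+np.argsort(-abs(d))[:4],d[np.argsort(-abs(d))[:4]].round())
E
```

```text
now 287.43 175
t 17.6 free tip s,lat,dz [-27.0, 0.8, -0.2] nose-red [127.0, 0.7, -0.3] F a,lat,up [12.2, -2.0, -2.2] tilt -0.04 yaw 106.96 M [1.89 0.36 0.09] op 0.297
shift [-0.0008, 0.0005, 0.0008] turn [-0.0004, 0.0012, 0.0004] | mm [-0.3  0.2  0.2] deg [-0.   0.1  0. ]
shift [-0.0009, 0.0155, 0.0008] turn [-0.0004, 0.0012, 0.0004] | mm [-0.3  4.7  0.2] deg [-0.   0.1  0. ]
shift [-0.0009, 0.0355, 0.0008] turn [-0.0004, 0.0012, 0.0004] | mm [-0.3 10.7  0.2] deg [-0.   0.1  0. ]
[199 198 198 199 209 212 207 206 209 211 215 209 105 112 114 116 130 142
 185 184 177 171 172 172 172 172 172 172 172 172 172 172 164 134 134]
148 [291 292 290 266] [40. 20. 16. -7.]
152 [283 286 288 285] [ 44. -32.  32. -27.]
156 [281 295 283 264] [-29.  19.  18.  14.]
```

{"method": "play_rows", "body": {"rows": [[0,[0,0.003,0],[0,0,0]],[0,[0,0.007,0],[0,0,0]],[0,[0,0.011,0],[0,0,0]],[0,[0,0.015,0],[0,0,0]],[0,[0,0.018,0],[0,0,0]],[0,[0,0.018,0],[0,0,0]]]}}

```text
time: 18.1
eef_pos: [0.5099, 0.1467, 0.0161]
tcp_rot: [-0.105, 0.699, 0.104, 0.7]
contact_force: [-2.2, 10.5, -3.3]
opening: 0.299
```

```bash
python3 slip.py pics/wrist12.png|tail -1;python3 - <<'E'
from rel import *
where()
N=RED+.0004*np.cross(UP,A)
for c,t in ((8,0),(6,0)): rel(*target(-10.4,t,c,red=N))
E
```

```text
now 287.66 177
t 18.15 free tip s,lat,dz [-22.4, 0.7, -0.0] nose-red [131.6, 0.7, -0.3] F a,lat,up [9.7, -1.1, -3.5] tilt -0.12 yaw 106.98 M [1.52 0.32 0.05] op 0.296
shift [-0.0007, 0.0136, 0.0006] turn [-0.0002, 0.0013, 0.0013] | mm [-0.2  4.1  0.2] deg [-0.   0.1  0.1]
shift [-0.0007, 0.0203, 0.0006] turn [-0.0002, 0.0013, 0.0013] | mm [-0.2  6.1  0.2] deg [-0.   0.1  0.1]
```

{"method": "play_rows", "body": {"rows": [[0,[0,0.003,0],[0,0,0]],[0,[0,0.006,0],[0,0,0]],[0,[0,0.009,0],[0,0,0]],[0,[0,0.012,0],[0,0,0]],[0,[0,0.015,0],[0,0,0]],[0,[0,0.015,0],[0,0,0]],[0,[0,0.015,0],[0,0,0]]]}}

```text
time: 18.73
eef_pos: [0.5088, 0.1503, 0.0161]
tcp_rot: [-0.105, 0.698, 0.103, 0.7]
contact_force: [-2.5, 8.4, -3.0]
opening: 0.297
```

```bash
python3 slip.py pics/wrist13.png|tail -1;python3 - <<'E'
from rel import *
where()
E
```

```text
now 287.65 167
t 18.78 free tip s,lat,dz [-18.6, 0.6, 0.1] nose-red [135.4, 0.6, -0.4] F a,lat,up [8.4, -0.9, -3.9] tilt -0.19 yaw 106.99 M [1.2  0.22 0.02] op 0.3
```

{"method": "play_rows", "body": {"rows": [[0,[0,0.002,0],[0,0,0]],[0,[0,0.004,0],[0,0,0]],[0,[0,0.006,0],[0,0,0]],[0,[0,0.008,0],[0,0,0]],[0,[0,0.01,0],[0,0,0]],[0,[0,0.01,0],[0,0,0]],[0,[0,0.01,0],[0,0,0]]]}}

```text
time: 19.37
eef_pos: [0.5085, 0.1516, 0.0161]
tcp_rot: [-0.107, 0.698, 0.103, 0.7]
contact_force: [-0.3, 3.4, -2.4]
opening: 0.297
```

```bash
python3 slip.py pics/wrist14.png|tail -1;python3 - <<'E'
from rel import *
where()
E
```

```text
now 287.94 172
t 19.42 free tip s,lat,dz [-17.0, 0.6, 0.3] nose-red [137.0, 0.7, -0.6] F a,lat,up [3.1, -1.0, -3.5] tilt -0.34 yaw 107.01 M [ 0.67 -0.07  0.04] op 0.299
```

{"method": "play_rows", "body": {"rows": [[0,[0,0.002,0],[0,0,0]],[0,[0,0.003,0],[0,0,0]],[0,[0,0.003,0],[0,0,0]],[0,[0,0.003,0],[0,0,0]]], "force": 60}}

```text
time: 19.75
eef_pos: [0.5084, 0.1518, 0.0161]
tcp_rot: [-0.107, 0.698, 0.102, 0.7]
contact_force: [2.5, -2.2, -3.9]
opening: 0.296
```

Run:
```python
from rel import *
where()
```

```text
t 19.75 free tip s,lat,dz [-16.8, 0.6, 0.5] nose-red [137.2, 0.7, -0.7] F a,lat,up [-2.8, -1.7, -3.9] tilt -0.43 yaw 107.03 M [-0.2  -0.34 -0.  ] op 0.296
```

{"method": "play_rows", "body": {"rows": [[0,[0,-0.001,0],[0,0,0]],[0,[0.001,-0.0015,0],[0,0,0]],[30,[0.001,-0.0015,0],[0,0,0]],[36,[0.001,-0.0015,0],[0,0,0]],[44,[0.001,-0.0015,0],[0,0,0]],[54,[0.001,-0.0015,0],[0,0,0]],[62,[0.001,-0.0015,0],[0,0,0]],[62,[0.001,-0.0015,0],[0,0,0]],[62,[0.001,-0.0015,0],[0,0,0]]]}}

```text
time: 20.5
eef_pos: [0.5078, 0.1521, 0.0158]
tcp_rot: [-0.107, 0.699, 0.103, 0.7]
contact_force: [0.3, -0.7, 0.2]
opening: 0.62
```

Run:
```python
from rel import *
where()
```

```text
t 20.5 free tip s,lat,dz [-16.4, 1.0, 0.0] nose-red [137.6, 1.1, -0.9] F a,lat,up [-0.7, -0.1, 0.2] tilt -0.34 yaw 107.02 M [0.01 0.03 0.01] op 0.62
```

Released with no residual force. I retract straight up and look.

{"method": "play_rows", "body": {"rows": [[62,[-0.03,0,0],[0,0,0]],[62,[-0.08,0,0],[0,0,0]],[62,[-0.15,0,0],[0,0,0]],[62,[-0.25,0,0],[0,0,0]],[62,[-0.35,0,0],[0,0,0]],[62,[-0.45,0,0],[0,0,0]],[62,[-0.5,0,0],[0,0,0]],[62,[-0.5,0,0],[0,0,0]],[62,[-0.5,0,0],[0,0,0]]]}}

```text
time: 21.25
eef_pos: [0.508, 0.1529, 0.1669]
tcp_rot: [-0.107, 0.698, 0.103, 0.701]
contact_force: [0.8, 0.2, -1.5]
opening: 0.623
```

Run:
```python
from rel import *
from plant import cams
from crop import crop
import cv2,pickle
where()
for n in ("scene","side","wrist"):
    c=cams.read_camera(n);pickle.dump(c,open(f"pics/{n}9.pkl","wb"));cv2.imwrite(f"pics/{n}9.png",c["color"][:,:,::-1])
w=cv2.imread("pics/wrist9.png");w=cv2.resize(w[0:330,130:430],None,fx=1.7,fy=1.7,interpolation=cv2.INTER_CUBIC)
s=crop("pics/scene9.png",272,100,70,105,4,20);d=crop("pics/side9.png",205,215,70,45,4,20)
l=np.vstack([s,cv2.resize(d,(s.shape[1],141))]);print(w.shape,l.shape)
cv2.imwrite("pics/v12.png",np.hstack([l,w]))
```

```text
t 21.25 free tip s,lat,dz [-15.6, 0.7, 151.2] nose-red [138.4, 0.8, 150.2] F a,lat,up [-0.0, -0.9, -1.5] tilt -0.37 yaw 107.02 M [ 0.02 -0.01  0.  ] op 0.623
(561, 510, 3) (561, 280, 3)
```

View pics/v12.png

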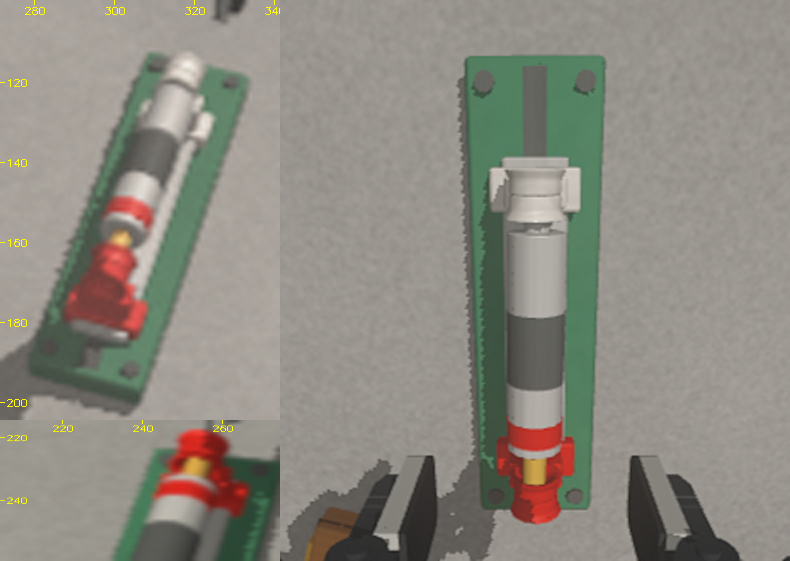

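The last picture shows the bar level between the cups. The brass is in the red cup, and the steel nose is in the grey cup with a gap of about 5–6 mm between barrel and mouth, as a seated nose requires. The fingers are clear. I hand the job in.

Run:
```python
from plant import ctrl
print(ctrl.sign_off())
```

```text
the job is handed in; nothing more can be done
None
```

The bar is out of its cradle, fitted between the two end cups and released. I handed the job in at about 21 s of the 54 s allowed, and the hand-in reports no verdict.

**What I did:** I put the plunger into the red cup at 16° of tilt and pushed the yoke about 13 mm to its stop. Then I squeezed the spring to 12–13 N, about 15 mm, and swung the bar level. Finally I let the nose home into the grey cup, brought the axial force near zero and opened the fingers.

**Last checks:**
- **Seating:** the final picture shows the bar level and in line with both cups. The gap from barrel to grey mouth is about 5–6 mm, where a nose on the floor gives 6 mm.
- **Forces:** the axial force never read above about 13 N. There was no load on the tool after opening, and the arm stands clear about 150 mm above.
- **Bystanders:** the robot was not seen to come near the parts cup, chuck key or gauge box. I did not measure them again at the end.

**What failed or disagreed:**
- **First grasp:** it missed. The fingers closed on top of the bar and pressed it with about 22 N without moving it. The real fingertips sit about 26 mm behind the reported TCP, so I corrected by that amount and re-grasped.
- **Spring compression:** force gave about 14 mm and position about 15.5 mm. I settled it with a wrist picture showing the nose about 2 mm clear of the grey mouth.
- **Slip in the grip:** the bar slid by about 0.4 mm.

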